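Set the dessert dishes in row and slide the tray under the dosing funnels

TASK

Get the three blue-and-white dishes ready for filling: with the tray still at its loading stop, nudge each dish back into the scallop of the wire rail behind it, fully home, so that they stand in an even row. Then push the tray along its rails, away from you, to the next stop, where the spring roller clicks into the second notch and each dish stands under its funnel, and let go. Do not tip a dish, and leave the tea canister and the chocolate packet to the right of the stand where they are.

Things in the scene. Friction and masses are not known exactly. Their poses are not given: they have to be found in the camera images.
- filler: fixed stand, 400 mm deep, 420 mm wide: two guide bars and, over its far end, a row of three metal funnels with taps (100 to 258 mm high, 113 mm across the top; near edge 53 mm beyond the scallops). Origin: on the worktop below the middle scallop at the loading stop. x: the way the tray is pushed, away from the robot; y: along the row, to the left; z up.
- dish_left: small white-and-blue patterned china dish, open and bowl-shaped, 111 mm across the rim, 42 mm high, on a 60 mm foot (weight 0.16 kg); it stands on the tray deck, so its rim is about 84 mm above the worktop. Origin: centre of its underside, z up. It belongs in the left scallop
- dish_middle: small white-and-blue patterned china dish, open and bowl-shaped, 111 mm across the rim, 42 mm high, on a 60 mm foot (weight 0.16 kg); it stands on the tray deck, so its rim is about 84 mm above the worktop. Origin: centre of its underside, z up. It belongs in the middle scallop
- dish_right: small white-and-blue patterned china dish, open and bowl-shaped, 111 mm across the rim, 42 mm high, on a 60 mm foot (weight 0.16 kg); it stands on the tray deck, so its rim is about 84 mm above the worktop. Origin: centre of its underside, z up. It belongs in the right scallop
- nest_left (a point): place of the origin of the left dish when fully home in its scallop (about 3 mm of play), on the deck, 42 mm above the worktop; moves with the tray; axes as the stand's. Scallops are 122 mm apart; their 7 mm wire runs behind the dishes, 38 mm above the deck. The dishes begin 15 to 33 mm in front of home, on the robot's side, up to 4 mm to the side
- nest_middle (a point): place of the origin of the middle dish when fully home in its scallop (about 3 mm of play), on the deck, 42 mm above the worktop; moves with the tray; axes as the stand's. Scallops are 122 mm apart; their 7 mm wire runs behind the dishes, 38 mm above the deck. The dishes begin 15 to 33 mm in front of home, on the robot's side, up to 4 mm to the side
- nest_right (a point): place of the origin of the right dish when fully home in its scallop (about 3 mm of play), on the deck, 42 mm above the worktop; moves with the tray; axes as the stand's. Scallops are 122 mm apart; their 7 mm wire runs behind the dishes, 38 mm above the deck. The dishes begin 15 to 33 mm in front of home, on the robot's side, up to 4 mm to the side
- tap_left (a point): lower end of the nozzle of the left funnel, 100 mm above the worktop, fixed on the stand; 110 mm beyond the left scallop's place at the loading stop
- tap_middle (a point): lower end of the nozzle of the middle funnel, 100 mm above the worktop, fixed on the stand; 110 mm beyond the middle scallop's place at the loading stop
- tap_right (a point): lower end of the nozzle of the right funnel, 100 mm above the worktop, fixed on the stand; 110 mm beyond the right scallop's place at the loading stop
- grip (a point): middle of the tray's black pull bar: a round bar 18 mm thick and 76 mm long along the stand's y, at 60 mm above the worktop, 145 mm in front of the row of scallops, free above and 17 mm clear below, 40 mm in front of the edge of the tray deck; moves with the tray
- tray (a joint): travel of the tray away from the robot, m: 0 at the loading stop (first notch), 0.110 at the filling stop (second notch), then free on to the rail ends at 0.138 (front end -0.005). A sprung roller at the tray's left edge drops into the notches: about 8 N pushes it out, 2 N slides the tray between them, and it centres the tray when let go within 4 mm of a notch
- canister: green tea canister with wooden lid, 77 mm across, 110 mm high, to the right of the stand; leave alone. Origin: centre of its underside
- packet: dark blue chocolate packet lying flat, 80 x 206 x 11 mm, to the right; leave alone. Origin: centre of its underside

How it is judged:
By the outcome, as a careful person would: the job done as asked, in the order asked, and still so for the second after the job is handed in, with the robot touching nothing.
It also fails if it takes over 48 s, if anything falls off the work surface, if the arm or the gripper's body presses on something with over 40 N, if the wrist force passes 120 N, or if a joint passes its speed limit or range.

ROBOT

A 6-joint arm with a two-finger parallel gripper is mounted at the origin on a cart in front of the work surface, level with it; the furniture and walls round the work are solid. World frame = base frame: x ahead of the robot, y to its left, z up, the work surface at z = 0. Lengths are in m, angles in rad, forces in N, time in s.
With the tool pointing down it reaches from about 0.25 to 0.725 m from the base axis. Payload 4 kg.
Tool frame: the origin (TCP) lies at the very end of the fingers, on their centre line; the grasp point (between the pads) lies 19 mm behind it; z points along the fingers, y is the line along which they close (so a half turn about z gives the same grasp; the last joint's range is limited). The gripper opens to 85 mm and grips with 20 to 120 N. Pads are 22 mm wide; open, the fingers measure 114 mm over their backs; the gripper's body (76 mm by 85 mm) begins 54 mm behind the grasp point. The pads swing forward as they close: fully open they stand 13 mm farther back than shut.
Start: joints at [-1.204, 0.241, 0.005, 1.335, 0, 1.571], TCP at [0.179, -0.467, 0.231] pointing down, gripper open.
Joint ranges: [-2.72, 2.72], [-1.05, 1.87], [-1.09, 1.28], [-1.99, 2.15], [-1.42, 1.44], [-3.14, 3.14]. Speed limits (rad/s): [2.79, 2.79, 3.14, 3.14, 3.14, 3.14].

INTERFACE

Orientations are given as a unit quaternion [x, y, z, w].
In Python, from workcell import * gives the robot as it stands. The module is installed in compiled form; this text tells all that it offers.
- The arm moves only by the tool send_rows, never from a script. Its argument "steps" is text: rows parted by semicolons, each of 7 numbers parted by spaces: the opening, from -1 (shut) to 1 (fully open), then the shift along the world's x, y, z in m, then the turn, a rotation vector about the world's x, y, z in rad. A call has exactly 5 rows; each row shifts and turns the commanded pose from where the row before left it; what a row does not reach is not made up. A row lasts 1/12 s, in which the tool goes at most 41.7 mm and 7.16 degrees, less where a joint would pass 70% of its speed; a pose out of reach is approached as far as the arm can. A call is refused whole if a number of a shift passes 0.0417 or a number of a turn 0.125, either way. A call with a gripper value outside its range is refused whole. The fingers move at their own pace and stop on an object; the grip force is fixed at half the most. Time passes only in rows, so rows that do not move let the fingers close, or fill a call up. It gives the time, the measured TCP pose, the force, the opening and the grip force at its end, in the units of the state.
- get_obs(): the state, without advancing time (a new reading comes with each control period).
- camera(name): name is "scene" or "top" or "wrist"; returns a dict with "frame" (384x512x3 uint8, red, green, blue), "range_z" (384x512 float32, m along the optical axis (not along the pixel's ray), 0 where there is no reading), "camera_matrix" (3x3 intrinsics, pixels), "extrinsics" (4x4, takes a point from world to camera coordinates); the wrist camera has in their place "T_tool_cam" (4x4, takes a point from camera to tool coordinates, whose origin is the TCP and whose axes are the flange's). Camera axes: x right, y down, z forward; pixel columns grow to the right and rows downward; lengths in m; the calibration is good to about 2 mm. The wrist camera is an equidistant fisheye: a pixel r from the principal point sees the ray r / f radians off the axis. A picture is of the moment at which its call begins: read the wrist's pose just before it.
- job_done(): hands the job in; it is judged then, once.
The state is a dict: "clock": time; "joint_pos": joint angles; "joint_vel": joint speeds; "tau": joint torques, N m; "eef_pos": TCP position; "tool_rot": TCP orientation; "ft_force": force on the tool from outside, world axes, zero at the start; "ft_torque": the same for the moment, N m; "grip_width": finger opening in m; "grasp_force": force on a finger pad.
Only numpy, scipy, OpenCV 4.12 (cv2) and the standard library are available. Lean on these libraries where they do the work, as an engineer would, in place of code of your own. Each camera call takes 0.05 s, during which the arm holds its last target. There are 200 camera calls.

## Working session

There is one attempt and no reset: what is moved stays moved. The work goes in short steps, Python scripts to look and compute and a tool call to move; the robot and the scene stay as the last step left them, time stands still between calls to the robot, and variables do not carry over. Pictures are saved under pics/ and viewed, at most 10 in all, crops included, and the job is handed in when it is done.

Besides the shell and the picture viewer there is one more tool, called by a JSON object that holds its "method" and its "body". send_rows: Moves the arm, as the interface text tells. Its arguments: {"type":"object","properties":{"steps":{"type":"string"}},"required":["steps"]}

```bash
mkdir -p pics; cat > h.py <<'E'
from workcell import *
import numpy as np, cv2
def cloud(c):
    K=c["camera_matrix"];E=c["extrinsics"];d=c["range_z"]
    v,u=np.mgrid[:384,:512]
    P=np.stack([(u-K[0,2])/K[0,0]*d,(v-K[1,2])/K[1,1]*d,d],-1)
    W=(P-E[:3,3])@E[:3,:3]
    W[d==0]=np.nan
    return W
E
python3 - <<'E'
from h import *
o=get_obs();print({k:np.round(v,3).tolist() for k,v in o.items()})
for n in ("scene","top"):
    c=camera(n);np.savez(n,**c)
    cv2.imwrite(f"pics/{n}0.png",cv2.resize(c["frame"][...,::-1],(768,576)))
    print(n,c["camera_matrix"].round(1).tolist(),np.linalg.inv(c["extrinsics"]).round(3).tolist())
E
```

```text
{'clock': 0.0, 'joint_pos': [-1.204, 0.241, 0.004, 1.335, -0.0, 1.571], 'joint_vel': [-0.0, 0.001, -0.0, 0.001, -0.001, 0.001], 'tau': [-0.0, -37.232, 25.241, 0.017, 0.0, 0.0], 'eef_pos': [0.179, -0.466, 0.23], 'tool_rot': [0.983, 0.182, -0.0, -0.001], 'ft_force': [0.092, -0.042, -0.944], 'ft_torque': [0.082, -0.042, -0.008], 'grasp_force': 0.0, 'grip_width': 0.085}
scene [[361.1, 0.0, 254.5], [0.0, 361.1, 184.7], [0.0, 0.0, 1.0]] [[-0.775, -0.496, 0.391, 0.079], [-0.631, 0.626, -0.458, 0.524], [-0.018, -0.602, -0.799, 0.957], [0.0, 0.0, 0.0, 1.0]]
top [[404.8, 0.0, 251.7], [0.0, 404.8, 189.2], [0.0, 0.0, 1.0]] [[-0.008, -0.999, 0.036, 0.452], [-1.0, 0.008, -0.01, 0.028], [0.009, -0.036, -0.999, 1.403], [0.0, 0.0, 0.0, 1.0]]
```

View pics/top0.png

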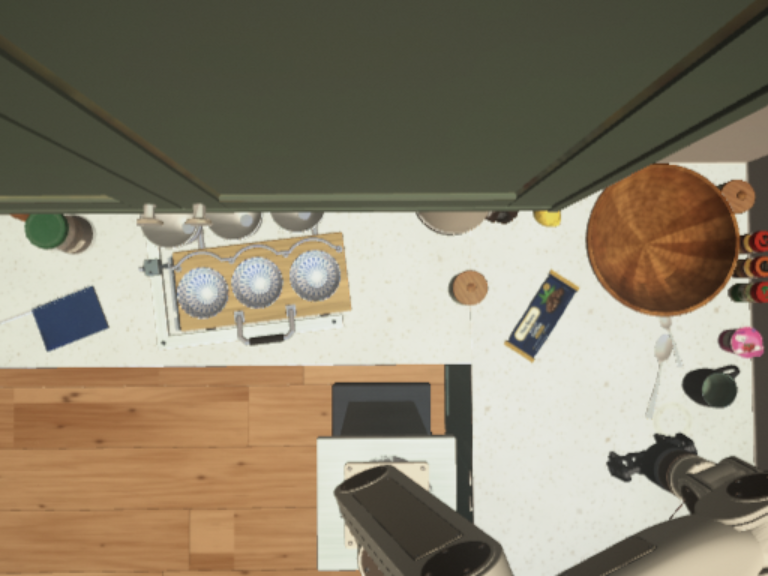

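View pics/scene0.png

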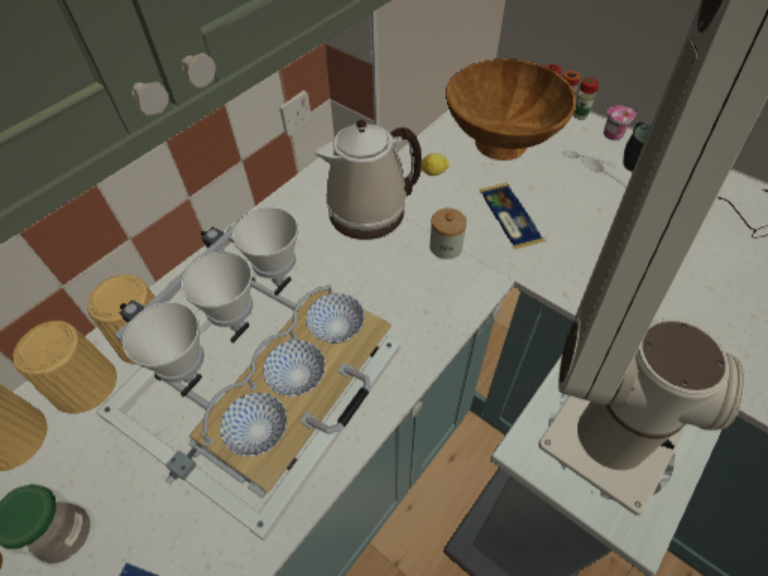

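The top view shows the tray with its dishes at about (203,291), (257,281) and (316,274), and the black pull bar at (265,340). The stand is yawed slightly. The scene view shows all three funnels, the scalloped wire and the bar.

```bash
cat > m.py <<'E'
from h import *
def measure(cs):
    for n,c in cs.items():
        W=cloud(c);f=c["frame"];hsv=cv2.cvtColor(f,cv2.COLOR_RGB2HSV)
        x,y,z=W[...,0],W[...,1],W[...,2]
        roi=(x>.3)&(x<.8)&(y>.0)&(y<.65)
        h,s,v=[hsv[...,i].astype(int) for i in range(3)]
        # bar
        m=roi&(v<70)&(z>.03)&(z<.09)&(x<.56)
        if m.sum()>10:
            k,l,st,_=cv2.connectedComponentsWithStats(m.astype(np.uint8)); b=l==1+np.argmax(st[1:,4])
            p=W[b];a=p[:,:2].mean(0);uu,S,vt=np.linalg.svd(p[:,:2]-a,full_matrices=False);t=(p[:,:2]-a)@vt[0]
            e=a+vt[0]*(t.max()+t.min())/2
            print(n,"bar mid",e.round(4),"ztop",np.percentile(p[:,2],90).round(4),"len",np.ptp(t).round(3),"axis deg",np.degrees(np.arctan(vt[0,1]/vt[0,0])).round(1),"n",b.sum())
        # wood deck
        m=roi&(h>8)&(h<24)&(s>70)&(z>.03)&(z<.055)
        k,l,st,_=cv2.connectedComponentsWithStats(cv2.morphologyEx(m.astype(np.uint8),cv2.MORPH_CLOSE,np.ones((3,3))));b=(l==1+np.argmax(st[1:,4]))&m
        p=W[b];r=cv2.minAreaRect((p[:,:2]*1000).astype(np.float32));print(n,"deck z",np.median(p[:,2]).round(4),"rect",np.round(r[0],1),np.round(r[1],1),round(r[2],2), "bar px" )
        # rims: top points near max height
        m=roi&(z>.078)&(z<.092)&(v>60)
        q=W[m]; np.save(n+"_rim",q); print(n,"rimpts",len(q))
        vis=f.copy();vis[m]=(255,0,0);vis[b]=(0,255,0);cv2.imwrite(f"pics/m_{n}.png",cv2.resize(vis[60:310,60:360] if n=="top" else vis[120:384,30:300],None,fx=2.2,fy=2.2)[...,::-1])
if __name__=="__main__":
    measure({n:dict(np.load(n+".npz")) for n in("top","scene")})
    # draw plan map of points z .07-.1
    img=np.zeros((500,650,3),np.uint8)
    for n,col in(("top",(0,255,0)),("scene",(0,0,255))):
        W=cloud(np.load(n+".npz")).reshape(-1,3)
        k=(W[:,2]>.076)&(W[:,2]<.094)
        for p in W[k]:
            i,j=int((.75-p[0])*1500),int((.6-p[1])*1500)
            if 0<=i<500 and 0<=j<650: img[i,j]=np.maximum(img[i,j],col)
    cv2.imwrite("pics/map.png",img)
E
python3 m.py
```

```text
top bar mid [0.3815 0.2595] ztop 0.0708 len 0.07 axis deg -83.4 n 85
top deck z 0.0416 rect [508.8 275.9] [179.7 383.6] 6.48 bar px
top rimpts 700
scene bar mid [0.3767 0.2629] ztop 0.0704 len 0.076 axis deg -83.7 n 170
scene deck z 0.0424 rect [507.2 276.9] [179.9 382.9] 6.57 bar px
scene rimpts 1157
```

View pics/map.png

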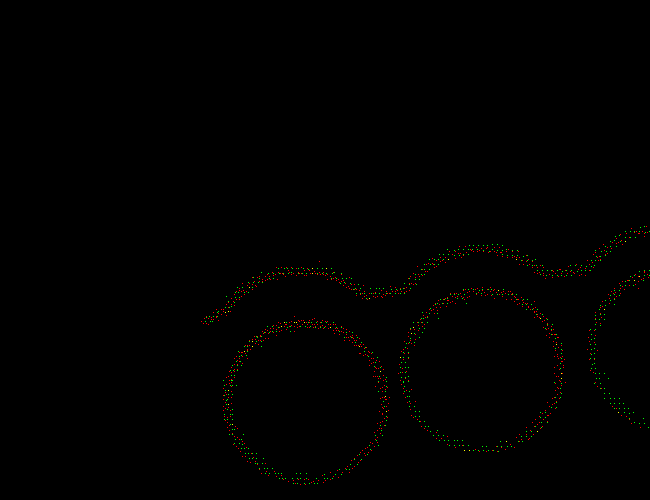

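The map shows three clean rim circles and the scalloped wire behind them, with both cameras agreeing. Next I fit circles in the stand frame.

```bash
cat > fit.py <<'E'
from h import *
from scipy.optimize import least_squares
a=np.radians(6.53);X=np.array([np.cos(a),np.sin(a)]);Y=np.array([-X[1],X[0]])
O=np.array([0.379,0.2612])+.145*X
def fit(src):
    pts=[cloud(c).reshape(-1,3) for c in src]
    P=np.concatenate(pts);P=P[(P[:,2]>.076)&(P[:,2]<.094)]
    S=np.c_[(P[:,:2]-O)@X,(P[:,:2]-O)@Y]
    for i,n in((1,"L"),(0,"M"),(-1,"R")):
        yc=i*.122
        # wire: apex, farthest points; circle through wire near apex
        w=S[(abs(S[:,1]-yc)<.055)]
        c=np.array([-.025,yc])
        for tol in(.03,.012,.006,.004):
            d=np.hypot(*(S-c).T);k=(abs(d-.0545)<tol)&(abs(S[:,1]-yc)<.062)&((S[:,0]<c[0]+.058))
            r=least_squares(lambda q:np.hypot(S[k,0]-q[0],S[k,1]-q[1])-q[2],[*c,.054],loss="soft_l1",f_scale=.002).x;c=r[:2]
        d=np.hypot(*(S-c).T);ww=S[(abs(S[:,1]-yc)<.04)&(d>.0595)&(S[:,0]>.02)]
        wr=least_squares(lambda q:np.hypot(ww[:,0]-q[0],ww[:,1]-q[1])-q[2],[0,yc,.06],loss="soft_l1",f_scale=.002).x if len(ww)>20 else np.zeros(3)
        print(n,"rim stand",(r*1000).round(1),"world",(O+c[0]*X+c[1]*Y).round(4),"wire c,r",(wr*1000).round(1),"apex",round((wr[0]+wr[2])*1000,1),"gap",round(1000*(wr[0]+wr[2]-.0035-c[0]-.0555),1),k.sum(),len(ww))
if __name__=="__main__":
    for s in(("top",),("scene",),("top","scene")): print(s);fit([np.load(n+".npz") for n in s])
    print(O,X,Y)
    # obstacles over the stand & above: funnel nearest, max heights
    W=cloud(np.load("scene.npz")).reshape(-1,3);W=W[(W[:,2]>.1)];S=np.c_[(W[:,:2]-O)@X,(W[:,:2]-O)@Y]
    k=(abs(S[:,1])<.25)&(S[:,0]>-.3);print("near edge of tall things",np.percentile(S[k,0],[0,1,5]),W[k][:,2].max())
E
python3 fit.py
```

```text
('top',)
L rim stand [-27.1 121.7  53.2] world [0.4823 0.3955] wire c,r [ -0.6 121.8  61.6] apex 61.0 gap 29.1 158 57
M rim stand [-19.5   2.6  53.2] world [0.5034 0.2781] wire c,r [ 4.4  0.3 57.5] apex 61.8 gap 22.4 150 58
R rim stand [ -19.8 -123.9   53.3] world [0.5175 0.1524] wire c,r [   5.  -121.6   56.3] apex 61.3 gap 22.1 151 53
('scene',)
L rim stand [-27.4 122.7  53.4] world [0.4819 0.3965] wire c,r [241.9  47.5 198.4] apex 440.3 gap 408.7 268 227
M rim stand [-20.1   3.4  53.4] world [0.5027 0.2788] wire c,r [232.6   4.6 178. ] apex 410.6 gap 371.7 219 165
R rim stand [ -20.3 -122.5   53.4] world [0.5168 0.1536] wire c,r [ 225.8 -105.3  172.4] apex 398.1 gap 359.4 190 168
('top', 'scene')
L rim stand [-27.3 122.2  53.3] world [0.4821 0.396 ] wire c,r [240.2 108.4 185.6] apex 425.8 gap 394.1 419 284
M rim stand [-19.9   3.1  53.3] world [0.5029 0.2785] wire c,r [232.9   3.9 177.7] apex 410.6 gap 371.5 362 223
R rim stand [ -20.  -123.2   53.3] world [0.5172 0.153 ] wire c,r [ 226.  -107.4  171.9] apex 397.9 gap 358.9 332 221
[0.5230593 0.2776899] [0.99351245 0.11372343] [-0.11372343  0.99351245]
near edge of tall things [0.02645383 0.03107384 0.0404089 ] 0.7526138363497284
```

{"method": "send_rows", "body": {"steps": "-0.41 0.0129 0.0306 -0.005 0 0 -0.0506;-0.41 0.0129 0.0306 -0.005 0 0 -0.0506;-0.41 0.0129 0.0306 -0.005 0 0 -0.0506;-0.41 0.0129 0.0306 -0.005 0 0 -0.0506;-0.41 0.0129 0.0306 -0.005 0 0 -0.0506"}}

```text
clock: 0.52
eef_pos: [0.2438, -0.3121, 0.2056]
tool_rot: [0.998, 0.055, -0.0, -0.0]
ft_force: [0.4, -0.8, -0.5]
grip_width: 0.0265
grasp_force: 0.0
```

{"method": "send_rows", "body": {"steps": "-0.41 0.0129 0.0306 -0.005 0 0 0;-0.41 0.0129 0.0306 -0.005 0 0 0;-0.41 0.0129 0.0306 -0.005 0 0 0;-0.41 0.0129 0.0306 -0.005 0 0 0;-0.41 0.0129 0.0306 -0.005 0 0 0"}}

```text
clock: 0.93
eef_pos: [0.3083, -0.1591, 0.1809]
tool_rot: [0.998, 0.057, -0.0, -0.0]
ft_force: [0.4, -1.8, -0.5]
grip_width: 0.0256
grasp_force: 0.0
```

{"method": "send_rows", "body": {"steps": "-0.41 0.0129 0.0306 -0.005 0 0 0;-0.41 0.0129 0.0306 -0.005 0 0 0;-0.41 0.0129 0.0306 -0.005 0 0 0;-0.41 0.0129 0.0306 -0.005 0 0 0;-0.41 0.0129 0.0306 -0.005 0 0 0"}}

```text
clock: 1.35
eef_pos: [0.3728, -0.0061, 0.1559]
tool_rot: [0.998, 0.057, -0.0, 0.0]
ft_force: [0.1, -0.1, -1.0]
grip_width: 0.0254
grasp_force: 0.0
```

{"method": "send_rows", "body": {"steps": "-0.41 0.0129 0.0306 -0.005 0 0 0;-0.41 0.0129 0.0306 -0.005 0 0 0;-0.41 0.0129 0.0306 -0.005 0 0 0;-0.41 0.0129 0.0306 -0.005 0 0 0;-0.41 0 0 0 0 0 0"}}

```text
clock: 1.77
eef_pos: [0.4318, 0.0798, 0.1353]
tool_rot: [0.997, 0.081, -0.001, -0.016]
ft_force: [0.6, -0.9, 0.7]
grip_width: 0.0251
grasp_force: 0.0
```

```bash
python3 -c "
from h import *
o=get_obs();print({k:np.round(v,3).tolist() for k,v in o.items()})
c=camera('scene');cv2.imwrite('pics/s1.png',cv2.resize(c['frame'][...,::-1],(768,576)))"
```

```text
{'clock': 1.767, 'joint_pos': [0.161, 0.191, -0.321, 1.058, 0.031, 3.141], 'joint_vel': [-0.033, -0.043, -0.045, 0.048, -0.033, -0.002], 'tau': [0.475, -31.988, 22.38, 0.037, 0.26, -0.001], 'eef_pos': [0.432, 0.08, 0.135], 'tool_rot': [0.997, 0.081, -0.001, -0.016], 'ft_force': [0.572, -0.922, 0.701], 'ft_torque': [-0.01, -0.065, 0.015], 'grasp_force': 0.0, 'grip_width': 0.025}
```

View pics/s1.png

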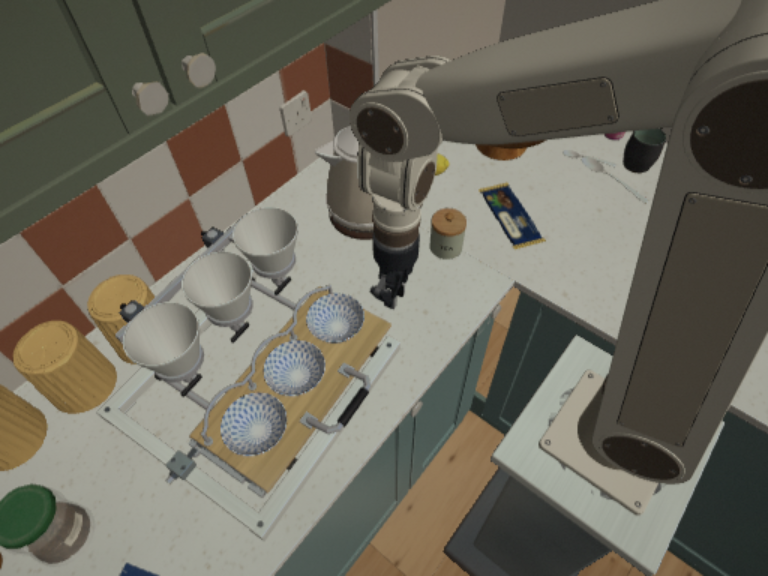

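The right dish's approach was cut short because joint 6 hit its limit. I'll make a half turn the other way, which gives the same grasp line.

{"method": "send_rows", "body": {"steps": "-0.41 0 0 0 0 0 0.124;-0.41 0 0 0 0 0 0.124;-0.41 0 0 0 0 0 0.124;-0.41 0 0 0 0 0 0.124;-0.41 0 0 0 0 0 0.124"}}

```text
clock: 2.23
eef_pos: [0.4288, 0.0768, 0.1363]
tool_rot: [0.924, 0.382, -0.006, -0.014]
ft_force: [0.1, -0.5, -0.4]
grip_width: 0.0249
grasp_force: 0.0
```

{"method": "send_rows", "body": {"steps": "-0.41 0 0 0 0 0 0.124;-0.41 0 0 0 0 0 0.124;-0.41 0 0 0 0 0 0.124;-0.41 0 0 0 0 0 0.124;-0.41 0 0 0 0 0 0.124"}}

```text
clock: 2.65
eef_pos: [0.4288, 0.0767, 0.1363]
tool_rot: [0.764, 0.645, -0.01, -0.012]
ft_force: [-0.0, 0.3, -0.2]
grip_width: 0.0253
grasp_force: 0.0
```

{"method": "send_rows", "body": {"steps": "-0.41 0 0 0 0 0 0.124;-0.41 0 0 0 0 0 0.124;-0.41 0 0 0 0 0 0.124;-0.41 0 0 0 0 0 0.124;-0.41 0 0 0 0 0 0.124"}}

```text
clock: 3.07
eef_pos: [0.4288, 0.0767, 0.1363]
tool_rot: [0.53, 0.848, -0.013, -0.008]
ft_force: [-0.2, 0.4, -0.5]
grip_width: 0.0253
grasp_force: 0.0
```

{"method": "send_rows", "body": {"steps": "-0.41 0 0 0 0 0 0.124;-0.41 0 0 0 0 0 0.124;-0.41 0 0 0 0 0 0.124;-0.41 0 0 0 0 0 0.124;-0.41 0 0 0 0 0 0.124"}}

```text
clock: 3.48
eef_pos: [0.4288, 0.0767, 0.1363]
tool_rot: [0.246, 0.969, -0.015, -0.004]
ft_force: [0.1, -1.3, 0.3]
grip_width: 0.0253
grasp_force: 0.0
```

{"method": "send_rows", "body": {"steps": "-0.41 0 0 0 0 0 0.124;-0.41 0 0 0 0 0 0.124;-0.41 0 0 0 0 0 0.124;-0.41 0 0 0 0 0 0.124;-0.41 0 0 0 0 0 0.1"}}

```text
clock: 3.9
eef_pos: [0.4287, 0.0767, 0.1363]
tool_rot: [-0.049, 0.999, -0.015, 0.0]
ft_force: [0.2, -0.4, 0.4]
grip_width: 0.0254
grasp_force: 0.0
```

```bash
cat > st.py <<'E'
from h import *
from fit import O,X,Y
from scipy.spatial.transform import Rotation as R
def st():
    o=get_obs();p=o["eef_pos"];q=R.from_quat(o["tool_rot"])
    # desired: tool down, tool x along -stand x
    D=R.from_matrix(np.array([[-X[0],-Y[0],0],[-X[1],-Y[1],0],[0,0,0]]) if 0 else np.c_[np.r_[-X,0],np.r_[Y,0],[0,0,-1]])
    d=p[:2]-O
    print("clk",round(o["clock"],2),"tcp",p.round(4),"stand",(1000*np.r_[d@X,d@Y,p[2]]).round(1),"turn to go",(D*q.inv()).as_rotvec().round(3),"F",o["ft_force"].round(1),"Fx stand",round(o["ft_force"][:2]@X,2),"j",o["joint_pos"].round(2),"w",round(o["grip_width"],4))
if __name__=="__main__": st()
E
python3 st.py
```

```text
clk 3.9 tcp [0.4287 0.0767 0.1363] stand [-116.6 -188.9  136.3] turn to go [0.031 0.002 0.016] F [ 0.2 -0.4  0.4] Fx stand 0.19 j [ 0.2   0.19 -0.32  1.06 -0.03  0.1 ] w 0.0254
```

{"method": "send_rows", "body": {"steps": "-0.41 0.0012 0.0136 0 0.0062 0.0004 0.0032;-0.41 0.0012 0.0136 0 0.0062 0.0004 0.0032;-0.41 0.0012 0.0136 0 0.0062 0.0004 0.0032;-0.41 0.0012 0.0136 0 0.0062 0.0004 0.0032;-0.41 0.0012 0.0136 0 0.0062 0.0004 0.0032"}}

```text
clock: 4.32
eef_pos: [0.4355, 0.1462, 0.1364]
tool_rot: [-0.054, 0.999, 0.001, 0.001]
ft_force: [0.1, -0.2, -0.3]
grip_width: 0.0252
grasp_force: 0.0
```

{"method": "send_rows", "body": {"steps": "-0.41 0 0 -0.02 0 0 0;-0.41 0 0 -0.02 0 0 0;-0.41 0 0 -0.02 0 0 0;-0.41 0 0 -0.02 0 0 0;-0.41 0 0 0 0 0 0"}}

```text
clock: 4.73
eef_pos: [0.4326, 0.1452, 0.0529]
tool_rot: [-0.055, 0.998, -0.0, -0.003]
ft_force: [0.2, -0.4, -0.3]
grip_width: 0.0252
grasp_force: 0.0
```

```bash
python3 st.py
```

```text
clk 4.73 tcp [0.4326 0.1452 0.0529] stand [-104.9 -121.4   52.9] turn to go [ 0.001 -0.006  0.004] F [ 0.2 -0.4 -0.3] Fx stand 0.16 j [ 0.32  0.33 -0.39  0.86  0.    0.21] w 0.0252
```

{"method": "send_rows", "body": {"steps": "-0.41 0.004 0.0005 0 0 0 0;-0.41 0.004 0.0005 0 0 0 0;-0.41 0.004 0.0005 0 0 0 0;-0.41 0.004 0.0005 0 0 0 0;-0.41 0.004 0.0005 0 0 0 0"}}

```text
clock: 5.15
eef_pos: [0.4567, 0.1482, 0.0573]
tool_rot: [-0.054, 0.999, 0.001, 0.001]
ft_force: [-2.4, -1.3, 2.1]
grip_width: 0.0253
grasp_force: 1.3
```

{"method": "send_rows", "body": {"steps": "-0.41 0.003 0.0003 0 0 0 0;-0.41 0.003 0.0003 0 0 0 0;-0.41 0.003 0.0003 0 0 0 0;-0.41 0.003 0.0003 0 0 0 0;-0.41 0 0 0 0 0 0"}}

```text
clock: 5.57
eef_pos: [0.4686, 0.1494, 0.0564]
tool_rot: [-0.054, 0.999, 0.001, 0.001]
ft_force: [-2.1, -0.8, 0.8]
grip_width: 0.025
grasp_force: 0.7
```

```bash
python3 - <<'E'
from st import *
from fit import fit
st();c=camera("top");fit([c])
cv2.imwrite('pics/t2.png',cv2.resize(c['frame'][120:250,80:260,::-1],None,fx=4,fy=4))
E
```

```text
clk 5.57 tcp [0.4686 0.1494 0.0564] stand [ -68.7 -121.2   56.4] turn to go [-0.001  0.002  0.005] F [-2.1 -0.8  0.8] Fx stand -2.18 j [ 0.31  0.37 -0.3   0.89  0.    0.2 ] w 0.025
L rim stand [-26.9 121.6  53.2] world [0.4825 0.3955] wire c,r [  1.5 121.6  59.7] apex 61.2 gap 29.1 157 58
M rim stand [-19.5   2.5  53.3] world [0.5034 0.278 ] wire c,r [ 4.1 -0.2 57.7] apex 61.8 gap 22.4 120 54
R rim stand [  -5.7 -123.1   53.3] world [0.5314 0.1547] wire c,r [   3.9 -121.9   57.5] apex 61.4 gap 8.1 102 54
```

View pics/t2.png

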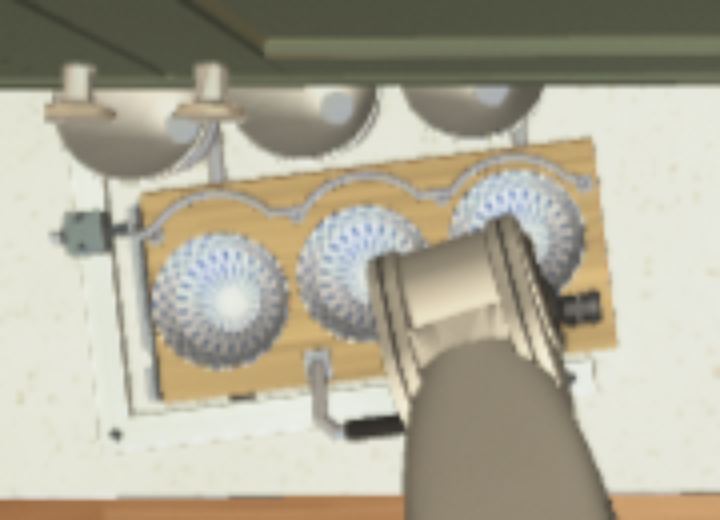

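The view shows the right dish moving squarely under the wrist, with the others untouched at about (220,300) and (365,275). About 8 mm remains to the wire.

{"method": "send_rows", "body": {"steps": "-0.41 0.0015 0.0002 0 0 0 0;-0.41 0.0015 0.0002 0 0 0 0;-0.41 0.0015 0.0002 0 0 0 0;-0.41 0.0015 0.0002 0 0 0 0;-0.41 0 0 0 0 0 0"}}

```text
clock: 6.03
eef_pos: [0.4743, 0.1502, 0.0563]
tool_rot: [-0.054, 0.999, 0.001, 0.001]
ft_force: [-1.6, 0.9, 1.6]
grip_width: 0.0254
grasp_force: 0.7
```

{"method": "send_rows", "body": {"steps": "-0.41 0.0005 0 0 0 0 0;-0.41 0.0005 0 0 0 0 0;-0.41 0.0003 0 0 0 0 0;-0.41 0 0 0 0 0 0;-0.41 0 0 0 0 0 0"}}

```text
clock: 6.45
eef_pos: [0.4751, 0.1501, 0.0563]
tool_rot: [-0.054, 0.999, 0.001, 0.001]
ft_force: [-1.7, -0.6, 1.1]
grip_width: 0.0253
grasp_force: 0.9
```

```bash
python3 - <<'E'
from st import *
from fit import fit
st();c=camera("top");fit([c]);st()
E
```

```text
clk 6.45 tcp [0.4751 0.1501 0.0563] stand [ -62.2 -121.3   56.3] turn to go [-0.001  0.001  0.005] F [-1.7 -0.6  1.1] Fx stand -1.72 j [ 0.31  0.39 -0.28  0.9   0.    0.2 ] w 0.0253
L rim stand [-26.7 121.8  53.2] world [0.4827 0.3957] wire c,r [  0.7 121.9  60.6] apex 61.3 gap 29.0 152 58
M rim stand [-19.6   2.4  53.1] world [0.5033 0.2779] wire c,r [ 3.3  0.2 58.5] apex 61.8 gap 22.4 120 55
R rim stand [   5.5 -123.7   54. ] world [0.5425 0.1554] wire c,r [0. 0. 0.] apex 0.0 gap -64.5 124 5
clk 6.5 tcp [0.4751 0.1501 0.0563] stand [ -62.1 -121.3   56.3] turn to go [-0.001  0.001  0.005] F [-1.2 -1.6  1. ] Fx stand -1.41 j [ 0.31  0.39 -0.28  0.9   0.    0.2 ] w 0.0253
```

{"method": "send_rows", "body": {"steps": "-0.41 0.0005 0 0 0 0 0;-0.41 0.0005 0 0 0 0 0;-0.41 0.0005 0.0002 0 0 0 0;-0.41 0 0 0 0 0 0;-0.41 0 0 0 0 0 0"}}

```text
clock: 6.92
eef_pos: [0.4767, 0.1503, 0.0563]
tool_rot: [-0.054, 0.999, 0.001, 0.001]
ft_force: [-1.4, -0.9, 1.3]
grip_width: 0.0251
grasp_force: 0.7
```

{"method": "send_rows", "body": {"steps": "-0.41 0.0005 0 0 0 0 0;-0.41 0.0005 0 0 0 0 0;-0.41 0 0 0 0 0 0;-0.41 0 0 0 0 0 0;-0.41 0 0 0 0 0 0"}}

```text
clock: 7.33
eef_pos: [0.4775, 0.1503, 0.0563]
tool_rot: [-0.055, 0.999, 0.0, 0.001]
ft_force: [-2.8, -0.0, 1.1]
grip_width: 0.0252
grasp_force: 0.9
```

```bash
python3 st.py;python3 st.py
```

```text
clk 7.33 tcp [0.4775 0.1503 0.0563] stand [ -59.7 -121.4   56.3] turn to go [-0.001  0.001  0.005] F [-2.8 -0.   1.1] Fx stand -2.79 j [ 0.3   0.39 -0.28  0.9   0.    0.2 ] w 0.0252
clk 7.33 tcp [0.4775 0.1503 0.0563] stand [ -59.7 -121.4   56.3] turn to go [-0.001  0.001  0.005] F [-2.8 -0.   1.1] Fx stand -2.79 j [ 0.3   0.39 -0.28  0.9   0.    0.2 ] w 0.0252
```

{"method": "send_rows", "body": {"steps": "-0.41 0.0005 0 0 0 0 0;-0.41 0.0005 0 0 0 0 0;-0.41 0 0 0 0 0 0;-0.41 0 0 0 0 0 0;-0.41 0 0 0 0 0 0"}}

```text
clock: 7.75
eef_pos: [0.478, 0.1503, 0.0562]
tool_rot: [-0.055, 0.999, 0.001, 0.0]
ft_force: [-4.9, 0.0, 2.8]
grip_width: 0.025
grasp_force: 2.4
```

```bash
python3 st.py; python3 - <<'E'
from h import *
c=camera("scene")
cv2.imwrite('pics/s3.png',cv2.resize(c['frame'][180:330,120:270,::-1],None,fx=4,fy=4,interpolation=cv2.INTER_CUBIC))
W=cloud(c);from fit import O,X,Y
p=W.reshape(-1,3);s=np.c_[(p[:,:2]-O)@X,(p[:,:2]-O)@Y]*1000
k=(abs(s[:,1]+122)<12)&(s[:,0]>20)&(s[:,0]<80)&(p[:,2]>.06)&(p[:,2]<.1)
for q in sorted(np.c_[s[k],p[k,2]*1000].round(1).tolist()):print(q)
E
```

```text
clk 7.75 tcp [0.478  0.1503 0.0562] stand [ -59.3 -121.5   56.2] turn to go [-0.001  0.     0.005] F [-4.9  0.   2.8] Fx stand -4.83 j [ 0.3   0.39 -0.27  0.9   0.    0.19] w 0.025
[37.1, -112.4, 62.4]
[37.5, -117.5, 60.8]
[38.1, -128.6, 62.4]
[38.2, -123.9, 62.9]
[38.3, -133.6, 61.3]
[39.4, -120.2, 61.3]
[40.5, -126.9, 62.6]
[42.5, -119.1, 60.2]
[42.6, -124.9, 63.5]
[42.7, -114.6, 60.5]
[43.2, -115.8, 63.9]
[43.6, -130.6, 60.9]
[44.5, -121.8, 60.6]
[44.5, -113.2, 66.2]
[44.7, -132.5, 63.0]
[44.9, -127.8, 63.3]
[44.9, -112.6, 61.3]
[45.8, -119.1, 63.0]
[46.2, -124.2, 61.6]
[46.4, -130.1, 64.6]
[47.0, -116.4, 65.5]
[47.1, -111.7, 66.0]
[47.2, -126.9, 68.0]
[47.6, -126.4, 62.9]
[47.6, -121.6, 63.7]
[47.7, -133.9, 74.7]
[48.0, -132.4, 65.7]
[48.1, -133.4, 69.9]
[48.6, -123.4, 65.9]
[48.9, -114.2, 66.8]
[49.1, -115.3, 70.5]
[49.3, -130.5, 72.5]
[49.3, -124.9, 68.9]
[49.4, -119.4, 65.1]
[49.5, -121.2, 73.3]
[49.6, -130.0, 67.6]
[49.6, -116.6, 73.8]
[50.2, -121.0, 67.8]
[50.3, -112.5, 73.1]
[50.3, -111.7, 68.8]
[50.8, -132.8, 73.7]
[51.0, -127.4, 69.7]
[51.9, -119.5, 73.6]
[52.0, -110.2, 74.6]
[52.5, -129.6, 71.1]
[52.5, -121.9, 80.6]
[52.9, -121.4, 75.8]
[53.0, -131.0, 74.3]
[53.0, -117.7, 80.3]
[53.0, -112.1, 76.8]
[53.3, -126.5, 74.4]
[53.5, -125.8, 69.8]
[53.7, -133.3, 81.4]
[53.8, -116.5, 70.6]
[54.0, -132.7, 76.6]
[54.2, -114.0, 78.8]
[54.4, -118.0, 73.5]
[54.6, -128.5, 76.0]
[54.8, -110.8, 82.3]
[55.3, -126.1, 83.7]
[55.4, -121.6, 84.0]
[55.4, -116.0, 80.5]
[55.5, -131.1, 82.7]
[55.5, -120.7, 79.8]
[56.1, -132.5, 85.7]
[56.2, -126.1, 77.8]
[56.2, -117.6, 83.1]
[56.3, -130.9, 77.1]
[56.5, -113.2, 83.1]
[57.1, -123.9, 85.0]
[57.2, -114.7, 85.9]
[57.3, -119.5, 85.1]
[57.6, -129.1, 83.5]
[58.6, -111.3, 83.9]
[59.5, -127.0, 84.7]
[60.0, -113.4, 85.4]
[60.2, -118.2, 84.5]
[60.8, -132.9, 81.7]
[61.1, -123.7, 82.2]
[62.4, -125.7, 84.0]
[62.9, -121.5, 83.6]
[62.9, -112.2, 84.7]
[63.1, -131.1, 82.0]
[63.2, -117.1, 83.5]
```

View pics/s3.png

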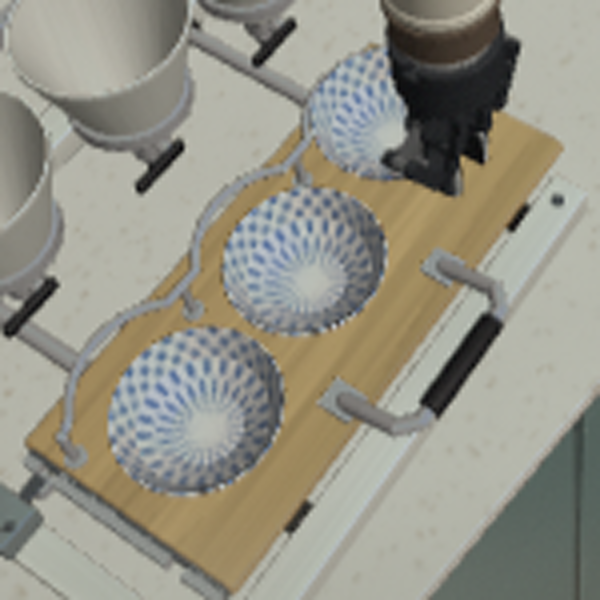

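The right dish is home: it rests against the wire and the force has risen to 5 N. Next is the middle dish. The view shows the handle plates at about (335,400) and (435,262), which I must clear.

{"method": "send_rows", "body": {"steps": "-0.41 -0.01 -0.0011 0 0 0 0;-0.41 -0.01 -0.0011 0 0 0 0;-0.41 -0.01 -0.0011 0.015 0 0 0;-0.41 -0.01 -0.0011 0.015 0 0 0;-0.41 -0.01 -0.0011 0.02 0 0 0"}}

```text
clock: 8.22
eef_pos: [0.429, 0.1445, 0.1062]
tool_rot: [-0.054, 0.999, 0.0, 0.001]
ft_force: [-0.6, -0.1, 0.8]
grip_width: 0.0255
grasp_force: 0.0
```

{"method": "send_rows", "body": {"steps": "-0.41 -0.0004 0.0244 0 0 0 0;-0.41 -0.0004 0.0244 0 0 0 0;-0.41 -0.0004 0.0244 0 0 0 0;-0.41 -0.0004 0.0244 0 0 0 0;-0.41 -0.0004 0.0244 0 0 0 0"}}

```text
clock: 8.63
eef_pos: [0.4283, 0.2685, 0.1069]
tool_rot: [-0.054, 0.999, 0.001, 0.003]
ft_force: [0.3, 0.2, 0.3]
grip_width: 0.0252
grasp_force: 0.0
```

{"method": "send_rows", "body": {"steps": "-0.41 0 0 0 0 0 0;-0.41 0 0 -0.013 0 0 0;-0.41 0 0 -0.013 0 0 0;-0.41 0 0 -0.013 0 0 0;-0.41 0 0 0 0 0 0"}}

```text
clock: 9.05
eef_pos: [0.4261, 0.2657, 0.0652]
tool_rot: [-0.054, 0.999, -0.001, -0.0]
ft_force: [-0.4, -0.7, -0.3]
grip_width: 0.0251
grasp_force: 0.0
```

```bash
python3 st.py
```

```text
clk 9.05 tcp [0.4261 0.2657 0.0652] stand [-97.7  -0.9  65.2] turn to go [ 0.001 -0.     0.005] F [-0.4 -0.7 -0.3] Fx stand -0.52 j [ 0.56  0.38 -0.26  0.93 -0.    0.45] w 0.0251
```

{"method": "send_rows", "body": {"steps": "-0.41 0 0.0009 -0.009 0 0 0;-0.41 0.004 0.0005 0 0 0 0;-0.41 0.004 0.0005 0 0 0 0;-0.41 0.004 0.0005 0 0 0 0;-0.41 0.004 0.0005 0 0 0 0"}}

```text
clock: 9.47
eef_pos: [0.4435, 0.27, 0.059]
tool_rot: [-0.054, 0.999, 0.001, 0.001]
ft_force: [-0.7, 0.1, 0.1]
grip_width: 0.0249
grasp_force: 0.6
```

{"method": "send_rows", "body": {"steps": "-0.41 0.003 0.0003 0 0 0 0;-0.41 0.003 0.0003 0 0 0 0;-0.41 0.003 0.0003 0 0 0 0;-0.41 0.003 0.0003 0 0 0 0;-0.41 0.003 0.0003 0 0 0 0"}}

```text
clock: 9.88
eef_pos: [0.4576, 0.2711, 0.0584]
tool_rot: [-0.055, 0.999, 0.0, 0.0]
ft_force: [-2.7, -0.5, 2.4]
grip_width: 0.025
grasp_force: 1.2
```

{"method": "send_rows", "body": {"steps": "-0.41 0.001 0.0001 0 0 0 0;-0.41 0.001 0.0001 0 0 0 0;-0.41 0.001 0.0001 0 0 0 0;-0.41 0 0 0 0 0 0;-0.41 0 0 0 0 0 0"}}

```text
clock: 10.3
eef_pos: [0.4606, 0.2715, 0.0583]
tool_rot: [-0.054, 0.999, 0.0, 0.001]
ft_force: [-1.9, -0.6, 2.3]
grip_width: 0.0252
grasp_force: 0.8
```

```bash
python3 st.py
```

```text
clk 10.3 tcp [0.4606 0.2715 0.0583] stand [-62.7   0.9  58.3] turn to go [-0.001  0.001  0.005] F [-1.9 -0.6  2.3] Fx stand -1.99 j [ 0.53  0.44 -0.18  0.94  0.    0.42] w 0.0252
```

{"method": "send_rows", "body": {"steps": "-0.41 0.001 0 0 0 0 0;-0.41 0.001 0 0 0 0 0;-0.41 0.0005 0 0 0 0 0;-0.41 0 0 0 0 0 0;-0.41 0 0 0 0 0 0"}}

```text
clock: 10.72
eef_pos: [0.4633, 0.2715, 0.0583]
tool_rot: [-0.054, 0.999, 0.001, 0.001]
ft_force: [-0.7, -1.2, 0.2]
grip_width: 0.0251
grasp_force: 0.7
```

{"method": "send_rows", "body": {"steps": "-0.41 0.0005 0 0 0 0 0;-0.41 0.0005 0 0 0 0 0;-0.41 0 0 0 0 0 0;-0.41 0 0 0 0 0 0;-0.41 0 0 0 0 0 0"}}

```text
clock: 11.13
eef_pos: [0.4641, 0.2715, 0.0583]
tool_rot: [-0.054, 0.999, 0.001, 0.001]
ft_force: [-2.3, -0.8, 1.6]
grip_width: 0.025
grasp_force: 0.9
```

```bash
python3 st.py
```

```text
clk 11.13 tcp [0.4641 0.2715 0.0583] stand [-59.3   0.5  58.3] turn to go [-0.001  0.001  0.005] F [-2.3 -0.8  1.6] Fx stand -2.41 j [ 0.53  0.45 -0.17  0.95  0.    0.42] w 0.025
```

{"method": "send_rows", "body": {"steps": "-0.41 0.0005 0 0 0 0 0;-0.41 0.0005 0 0 0 0 0;-0.41 0 0 0 0 0 0;-0.41 0 0 0 0 0 0;-0.41 0 0 0 0 0 0"}}

```text
clock: 11.55
eef_pos: [0.4645, 0.2714, 0.0582]
tool_rot: [-0.055, 0.999, 0.0, 0.0]
ft_force: [-4.9, -0.4, 2.1]
grip_width: 0.0249
grasp_force: 2.3
```

```bash
python3 st.py
```

```text
clk 11.55 tcp [0.4645 0.2714 0.0582] stand [-58.9   0.5  58.2] turn to go [-0.001  0.     0.005] F [-4.9 -0.4  2.1] Fx stand -4.93 j [ 0.53  0.45 -0.17  0.95  0.    0.42] w 0.0249
```

{"method": "send_rows", "body": {"steps": "-0.41 -0.01 -0.0011 0 0 0 0;-0.41 -0.01 -0.0011 0.01 0 0 0;-0.41 -0.01 -0.0011 0.015 0 0 0;-0.41 -0.01 -0.0011 0.015 0 0 0;-0.41 -0.01 -0.0011 0.01 0 0 0"}}

```text
clock: 11.97
eef_pos: [0.4166, 0.2664, 0.1097]
tool_rot: [-0.054, 0.999, 0.001, 0.003]
ft_force: [0.7, 0.8, 0.8]
grip_width: 0.0254
grasp_force: 0.0
```

{"method": "send_rows", "body": {"steps": "-0.41 -0.0026 0.0242 0 0 0 0;-0.41 -0.0026 0.0242 0 0 0 0;-0.41 -0.0026 0.0242 0 0 0 0;-0.41 -0.0026 0.0242 0 0 0 0;-0.41 -0.0026 0.0242 0 0 0 0"}}

```text
clock: 12.38
eef_pos: [0.4033, 0.3885, 0.1087]
tool_rot: [-0.054, 0.999, 0.001, 0.002]
ft_force: [0.2, -0.2, 0.1]
grip_width: 0.0252
grasp_force: 0.0
```

{"method": "send_rows", "body": {"steps": "-0.41 0 0 0 0 0 0;-0.41 0 0 -0.013 0 0 0;-0.41 0 0 -0.013 0 0 0;-0.41 0 0 -0.013 0 0 0;-0.41 0 0 0 0 0 0"}}

```text
clock: 12.8
eef_pos: [0.4016, 0.3854, 0.0667]
tool_rot: [-0.054, 0.999, -0.001, -0.0]
ft_force: [-0.7, -0.2, -0.6]
grip_width: 0.0256
grasp_force: 0.0
```

```bash
python3 st.py
```

```text
clk 12.8 tcp [0.4016 0.3854 0.0667] stand [-108.5  120.8   66.7] turn to go [ 0.002 -0.001  0.005] F [-0.7 -0.2 -0.6] Fx stand -0.66 j [ 0.77  0.47 -0.11  0.99 -0.    0.66] w 0.0256
```

{"method": "send_rows", "body": {"steps": "-0.41 0 0.0009 -0.009 0 0 0;-0.41 0.005 0.0006 0 0 0 0;-0.41 0.005 0.0006 0 0 0 0;-0.41 0.005 0.0006 0 0 0 0;-0.41 0.003 0.0003 0 0 0 0"}}

```text
clock: 13.22
eef_pos: [0.4214, 0.3904, 0.0611]
tool_rot: [-0.054, 0.999, 0.001, 0.001]
ft_force: [-1.3, -0.1, 0.5]
grip_width: 0.025
grasp_force: 0.5
```

{"method": "send_rows", "body": {"steps": "-0.41 0.0035 0.0004 0 0 0 0;-0.41 0.0035 0.0004 0 0 0 0;-0.41 0.0035 0.0004 0 0 0 0;-0.41 0.0035 0.0004 0 0 0 0;-0.41 0.0035 0.0004 0 0 0 0"}}

```text
clock: 13.63
eef_pos: [0.4378, 0.3921, 0.0605]
tool_rot: [-0.055, 0.999, 0.001, 0.001]
ft_force: [-2.6, 0.1, 2.0]
grip_width: 0.0256
grasp_force: 1.1
```

{"method": "send_rows", "body": {"steps": "-0.41 0.003 0.0003 0 0 0 0;-0.41 0.002 0.0002 0 0 0 0;-0.41 0.001 0.0001 0 0 0 0;-0.41 0.001 0.0001 0 0 0 0;-0.41 0 0 0 0 0 0"}}

```text
clock: 14.05
eef_pos: [0.4447, 0.3927, 0.0602]
tool_rot: [-0.054, 0.999, 0.0, 0.001]
ft_force: [-1.1, -0.2, 0.6]
grip_width: 0.0253
grasp_force: 0.7
```

```bash
python3 st.py
```

```text
clk 14.05 tcp [0.4447 0.3927 0.0602] stand [-64.8 123.2  60.2] turn to go [-0.001  0.001  0.005] F [-1.1 -0.2  0.6] Fx stand -1.15 j [ 0.72  0.54 -0.01  1.02 -0.    0.61] w 0.0253
```

{"method": "send_rows", "body": {"steps": "-0.41 0.001 0 0 0 0 0;-0.41 0.001 0 0 0 0 0;-0.41 0.001 0 0 0 0 0;-0.41 0.001 0 0 0 0 0;-0.41 0 0 0 0 0 0"}}

```text
clock: 14.47
eef_pos: [0.4489, 0.3927, 0.0603]
tool_rot: [-0.054, 0.999, 0.001, 0.001]
ft_force: [-0.9, 0.2, 1.0]
grip_width: 0.0253
grasp_force: 0.6
```

{"method": "send_rows", "body": {"steps": "-0.41 0.0005 0 0 0 0 0;-0.41 0.0005 0 0 0 0 0;-0.41 0.0005 0 0 0 0 0;-0.41 0 0 0 0 0 0;-0.41 0 0 0 0 0 0"}}

```text
clock: 14.88
eef_pos: [0.4497, 0.3926, 0.0603]
tool_rot: [-0.055, 0.999, 0.0, 0.0]
ft_force: [-2.7, -0.7, 0.5]
grip_width: 0.0252
grasp_force: 1.5
```

```bash
python3 st.py
```

```text
clk 14.88 tcp [0.4497 0.3926 0.0603] stand [-59.8 122.5  60.3] turn to go [-0.001  0.001  0.005] F [-2.7 -0.7  0.5] Fx stand -2.78 j [0.72 0.55 0.   1.02 0.   0.61] w 0.0252
```

{"method": "send_rows", "body": {"steps": "-0.41 0.0005 0 0 0 0 0;-0.41 0.0003 0 0 0 0 0;-0.41 0 0 0 0 0 0;-0.41 0 0 0 0 0 0;-0.41 0 0 0 0 0 0"}}

```text
clock: 15.3
eef_pos: [0.4501, 0.3926, 0.0602]
tool_rot: [-0.055, 0.999, 0.0, -0.0]
ft_force: [-5.1, 0.3, 3.1]
grip_width: 0.0252
grasp_force: 2.5
```

```bash
python3 st.py
```

```text
clk 15.3 tcp [0.4501 0.3926 0.0602] stand [-59.5 122.5  60.2] turn to go [-0.001 -0.     0.004] F [-5.1  0.3  3.1] Fx stand -5.06 j [0.72 0.55 0.01 1.03 0.   0.61] w 0.0252
```

{"method": "send_rows", "body": {"steps": "-0.41 -0.01 -0.0011 0 0 0 0;-0.41 -0.01 -0.0011 0.01 0 0 0;-0.41 -0.01 -0.0011 0.015 0 0 0;-0.41 -0.01 -0.0011 0.015 0 0 0;-0.41 -0.01 -0.0011 0.01 0 0 0"}}

```text
clock: 15.72
eef_pos: [0.4014, 0.3876, 0.1125]
tool_rot: [-0.054, 0.999, 0.001, 0.002]
ft_force: [0.4, -0.8, 0.2]
grip_width: 0.025
grasp_force: 0.0
```

{"method": "send_rows", "body": {"steps": "-0.41 -0.0125 -0.026 0 0 0 0;-0.41 -0.0125 -0.026 0 0 0 0;-0.41 -0.0125 -0.026 0 0 0 0;-0.41 -0.0125 -0.026 0 0 0 0;-0.41 -0.0125 -0.026 0 0 0 0"}}

```text
clock: 16.13
eef_pos: [0.3379, 0.2561, 0.1109]
tool_rot: [-0.055, 0.999, 0.001, 0.002]
ft_force: [0.5, -0.1, 1.0]
grip_width: 0.025
grasp_force: 0.0
```

{"method": "send_rows", "body": {"steps": "-0.41 0 0 0 0 0 0;-0.41 0 0 -0.014 0 0 0;-0.41 0 0 -0.014 0 0 0;-0.41 0 0 -0.014 0 0 0;-0.41 0 0 -0.013 0 0 0"}}

```text
clock: 16.55
eef_pos: [0.3391, 0.2576, 0.0555]
tool_rot: [-0.054, 0.999, 0.001, 0.002]
ft_force: [-0.3, -0.4, -0.3]
grip_width: 0.0254
grasp_force: 0.0
```

```bash
python3 - <<'E'
from st import *
st();c=camera("top");d=camera("scene");np.savez("t4",**c);np.savez("s4",**d)
a=cv2.resize(c['frame'][120:250,80:260,::-1],(720,520));b=cv2.resize(d['frame'][180:330,120:270,::-1],(520,520))
cv2.imwrite('pics/p4.png',cv2.resize(np.hstack([a,b]),(800,336)))
for n,c in(("top",c),("scene",d)):
    W=cloud(c).reshape(-1,3);S=np.c_[(W[:,:2]-O)@X,(W[:,:2]-O)@Y]*1000;z=W[:,2]*1000
    for i in(1,0,-1):
        k=(z>70)&(z<95)&(abs(S[:,1]-122*i)<15)&(S[:,0]<-35)&(S[:,0]>-80);q=S[k]
        # front rim edge -> centre x; sideways edges -> centre y
        fx=q[:,0]+np.sqrt(55.5**2-(q[:,1]-122*i)**2)
        k2=(z>78)&(z<95)&(abs(S[:,0]+10)<25)&(abs(S[:,1]-122*i)<61);r=S[k2][:,1]-122*i
        print(n,i,"centre x",np.percentile(fx,[2,10]).round(1) if len(fx) else None,len(fx),"y extent",np.percentile(r,[3,97]).round(1) if len(r)>10 else None,len(r))
E
```

```text
clk 16.55 tcp [0.3391 0.2576 0.0555] stand [-185.1    1.    55.5] turn to go [-0.002  0.004  0.005] F [-0.3 -0.4 -0.3] Fx stand -0.32 j [ 0.65  0.26 -0.47  0.83 -0.    0.54] w 0.0254
top 1 centre x [4.8 5.9] 24 y extent [-54.5  54.1] 49
top 0 centre x [4.  4.3] 24 y extent [-54.   54.5] 49
top -1 centre x [4.1 5.4] 26 y extent [-55.6  53.3] 48
scene 1 centre x [3.1 3.4] 19 y extent [-54.7  54.6] 77
scene 0 centre x [3.8 4. ] 15 y extent [-53.5  55.6] 66
scene -1 centre x None 0 y extent [41.4 54.5] 14
```

View pics/p4.png

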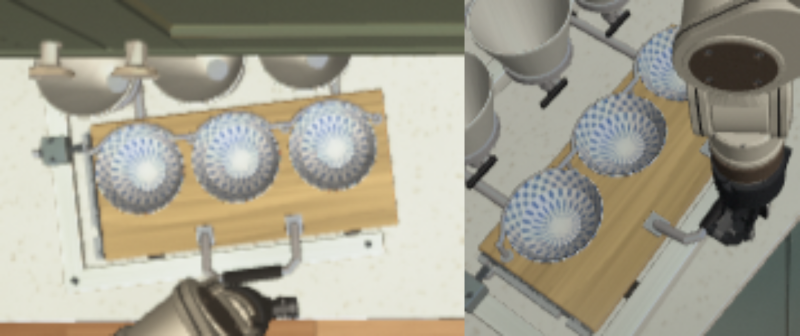

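All three dishes sit against the wire in an even row, with rims at about (138,168), (236,156) and (332,144) in the left panel. Next I approach the bar and push.

{"method": "send_rows", "body": {"steps": "-0.41 0.003 -0.0005 -0.007 0 0 0;-0.41 0.004 0 0 0 0 0;-0.41 0.004 0.0005 0 0 0 0;-0.41 0.003 0.0003 0 0 0 0;-0.41 0 0 0 0 0 0"}}

```text
clock: 17.07
eef_pos: [0.3539, 0.2581, 0.049]
tool_rot: [-0.054, 0.999, 0.001, 0.002]
ft_force: [-1.1, -0.7, -0.5]
grip_width: 0.0253
grasp_force: 0.0
```

{"method": "send_rows", "body": {"steps": "-0.41 0.002 0.0002 0 0 0 0;-0.41 0.001 0.0001 0 0 0 0;-0.41 0.001 0.0001 0 0 0 0;-0.41 0.001 0.0001 0 0 0 0;-0.41 0 0 0 0 0 0"}}

```text
clock: 17.48
eef_pos: [0.3575, 0.258, 0.0484]
tool_rot: [-0.054, 0.999, 0.001, 0.001]
ft_force: [-0.9, -0.1, -0.3]
grip_width: 0.0252
grasp_force: 0.0
```

```bash
python3 st.py
```

```text
clk 17.48 tcp [0.3575 0.258  0.0484] stand [-166.7   -0.7   48.4] turn to go [-0.001  0.001  0.005] F [-0.9 -0.1 -0.3] Fx stand -0.91 j [ 0.63  0.3  -0.44  0.83  0.    0.52] w 0.0252
```

{"method": "send_rows", "body": {"steps": "-0.41 0.0007 0.0002 0 0 0 0;-0.41 0.0007 0.0002 0 0 0 0;-0.41 0 0 0 0 0 0;-0.41 0 0 0 0 0 0;-0.41 0 0 0 0 0 0"}}

```text
clock: 17.9
eef_pos: [0.3587, 0.2583, 0.0483]
tool_rot: [-0.055, 0.999, 0.0, 0.001]
ft_force: [-0.4, 0.1, -0.1]
grip_width: 0.025
grasp_force: 0.0
```

{"method": "send_rows", "body": {"steps": "-0.41 0.0007 0.0002 0 0 0 0;-0.41 0.0007 0.0002 0 0 0 0;-0.41 0 0 0 0 0 0;-0.41 0 0 0 0 0 0;-0.41 0 0 0 0 0 0"}}

```text
clock: 18.32
eef_pos: [0.3602, 0.2588, 0.0483]
tool_rot: [-0.054, 0.999, 0.0, 0.001]
ft_force: [0.1, -0.1, 0.1]
grip_width: 0.0254
grasp_force: 0.0
```

```bash
python3 st.py
```

```text
clk 18.32 tcp [0.3602 0.2588 0.0483] stand [-164.    -0.3   48.3] turn to go [-0.001  0.001  0.005] F [ 0.1 -0.1  0.1] Fx stand 0.08 j [ 0.62  0.31 -0.43  0.83  0.    0.51] w 0.0254
```

{"method": "send_rows", "body": {"steps": "-0.41 0.0008 0.0001 0 0 0 0;-0.41 0.0007 0.0001 0 0 0 0;-0.41 0 0 0 0 0 0;-0.41 0 0 0 0 0 0;-0.41 0 0 0 0 0 0"}}

```text
clock: 18.73
eef_pos: [0.3606, 0.2588, 0.0482]
tool_rot: [-0.055, 0.999, 0.0, -0.0]
ft_force: [-5.3, -0.3, 3.1]
grip_width: 0.0251
grasp_force: 2.7
```

{"method": "send_rows", "body": {"steps": "-0.41 0.0008 0.0001 0 0 0 0;-0.41 0.0007 0.0001 0 0 0 0;-0.41 0 0 0 0 0 0;-0.41 0 0 0 0 0 0;-0.41 0 0 0 0 0 0"}}

```text
clock: 19.15
eef_pos: [0.3608, 0.2588, 0.0481]
tool_rot: [-0.055, 0.998, 0.0, -0.002]
ft_force: [-8.4, -0.5, 6.5]
grip_width: 0.0258
grasp_force: 4.2
```

```bash
python3 st.py
```

```text
clk 19.15 tcp [0.3608 0.2588 0.0481] stand [-163.3   -0.3   48.1] turn to go [-0.001 -0.003  0.004] F [-8.4 -0.5  6.5] Fx stand -8.37 j [ 0.62  0.31 -0.43  0.83  0.    0.51] w 0.0258
```

{"method": "send_rows", "body": {"steps": "-0.41 0.001 0.0001 0 0 0 0;-0.41 0.001 0.0001 0 0 0 0;-0.41 0.002 0.0002 0 0 0 0;-0.41 0.003 0.0004 0 0 0 0;-0.41 0.003 0.0004 0 0 0 0"}}

```text
clock: 19.57
eef_pos: [0.3621, 0.2587, 0.0479]
tool_rot: [-0.056, 0.998, 0.001, -0.011]
ft_force: [-36.6, -2.2, 34.0]
grip_width: 0.025
grasp_force: 18.3
```

```bash
python3 st.py
```

```text
clk 19.57 tcp [0.3621 0.2587 0.0479] stand [-162.1   -0.5   47.9] turn to go [-0.    -0.021  0.002] F [-36.6  -2.2  34. ] Fx stand -36.58 j [ 0.61  0.32 -0.41  0.85  0.01  0.5 ] w 0.025
```

The push has built up a large downward friction load on the bar (Fz is 34 N), which jams the tray. I'll ease off and lift slightly.

{"method": "send_rows", "body": {"steps": "-0.41 -0.003 -0.0003 0 0 0 0;-0.41 -0.003 -0.0003 0 0 0 0;-0.41 -0.004 -0.0005 0.001 0 0 0;-0.41 0 0 0 0 0 0;-0.41 0 0 0 0 0 0"}}

```text
clock: 19.98
eef_pos: [0.3608, 0.2585, 0.0487]
tool_rot: [-0.055, 0.998, -0.0, -0.002]
ft_force: [-8.0, -1.0, 2.8]
grip_width: 0.0254
grasp_force: 4.0
```

```bash
python3 - <<'E'
from st import *
from m import measure
st();c=camera("scene");measure({"scene":c})
h=camera("wrist")
cv2.imwrite('pics/w5.png',np.hstack([cv2.resize(h['frame'][...,::-1],(440,330)),cv2.resize(c['frame'][190:300,170:290,::-1],(360,330))]))
E
```

```text
clk 19.98 tcp [0.3608 0.2585 0.0487] stand [-163.4   -0.6   48.7] turn to go [ 0.    -0.003  0.004] F [-8.  -1.   2.8] Fx stand -8.06 j [ 0.62  0.31 -0.43  0.84  0.    0.51] w 0.0254
scene bar mid [0.3566 0.2453] ztop 0.0835 len 0.011 axis deg 6.5 n 21
scene deck z 0.0425 rect [501.4 324.8] [179.2 286.5] 6.47 bar px
scene rimpts 884
```

View pics/w5.png

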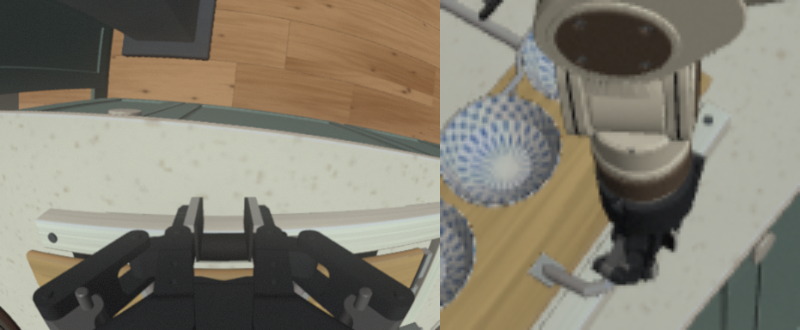

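{"method": "send_rows", "body": {"steps": "-0.41 0 0 0.001 0 0 0;-0.41 0.001 0.0001 0.0005 0 0 0;-0.41 0.001 0.0001 0.0005 0 0 0;-0.41 0 0 0 0 0 0;-0.41 0 0 0 0 0 0"}}

```text
clock: 20.5
eef_pos: [0.3609, 0.2583, 0.0493]
tool_rot: [-0.055, 0.998, -0.0, -0.004]
ft_force: [-8.6, 0.7, -3.5]
grip_width: 0.0252
grasp_force: 4.7
```

{"method": "send_rows", "body": {"steps": "-0.41 0.001 0.0001 0.0005 0 0 0;-0.41 0.001 0.0001 0.0005 0 0 0;-0.41 0 0 0 0 0 0;-0.41 0 0 0 0 0 0;-0.41 0 0 0 0 0 0"}}

```text
clock: 20.92
eef_pos: [0.361, 0.2582, 0.0494]
tool_rot: [-0.055, 0.998, -0.0, -0.006]
ft_force: [-11.9, 3.1, -6.0]
grip_width: 0.0253
grasp_force: 5.8
```

```bash
python3 st.py
```

```text
clk 20.92 tcp [0.361  0.2582 0.0494] stand [-163.2   -0.9   49.4] turn to go [ 0.001 -0.012  0.003] F [-11.9   3.1  -6. ] Fx stand -11.45 j [ 0.62  0.31 -0.42  0.85  0.01  0.51] w 0.0253
```

{"method": "send_rows", "body": {"steps": "-0.41 0.001 0.0002 0 0 0 0;-0.41 0.001 0.0002 0 0 0 0;-0.41 0 0 0 0 0 0;-0.41 0 0 0 0 0 0;-0.41 0 0 0 0 0 0"}}

```text
clock: 21.33
eef_pos: [0.3613, 0.2582, 0.0493]
tool_rot: [-0.056, 0.998, -0.001, -0.008]
ft_force: [-16.8, 2.2, -2.0]
grip_width: 0.0251
grasp_force: 8.0
```

{"method": "send_rows", "body": {"steps": "-0.41 0.001 0.0002 0.0003 0 0 0;-0.41 0.001 0.0002 0.0003 0 0 0;-0.41 0 0 0 0 0 0;-0.41 0 0 0 0 0 0;-0.41 0 0 0 0 0 0"}}

```text
clock: 21.75
eef_pos: [0.3614, 0.2582, 0.0494]
tool_rot: [-0.056, 0.998, -0.001, -0.01]
ft_force: [-20.5, 2.8, -1.5]
grip_width: 0.0254
grasp_force: 9.6
```

```bash
python3 st.py
```

```text
clk 21.75 tcp [0.3614 0.2582 0.0494] stand [-162.8   -1.    49.4] turn to go [ 0.003 -0.019  0.002] F [-20.5   2.8  -1.5] Fx stand -20.04 j [ 0.61  0.32 -0.41  0.86  0.01  0.5 ] w 0.0254
```

```bash
python3 - <<'E'
from st import *
for n in("top","scene"):
    W=cloud(np.load(n+".npz")).reshape(-1,3);S=np.c_[(W[:,:2]-O)@X,(W[:,:2]-O)@Y]*1000;z=W[:,2]*1000
    for lo,hi in((-25,25),(45,70)):
        k=(S[:,1]>lo)&(S[:,1]<hi)
        print(n,lo,[(b,[int(v) for v in np.percentile(z[k&(S[:,0]>=b)&(S[:,0]<b+6)],[5,50,95])]) for b in range(-190,-80,6) if (k&(S[:,0]>=b)&(S[:,0]<b+6)).sum()>3])
h=camera("wrist");d=h["range_z"];K=h["camera_matrix"];T=h["T_tool_cam"]
o=get_obs();q=R.from_quat(o["tool_rot"]).as_matrix();p0=o["eef_pos"]
v,u=np.mgrid[:384,:512];a=u-K[0,2];b=v-K[1,2];r=np.hypot(a,b);th=r/K[0,0]
ray=np.stack([a/r*np.tan(th),b/r*np.tan(th),np.ones_like(th)],-1)
P=(ray*d[...,None])@T[:3,:3].T+T[:3,3];Wd=P@q.T+p0
ok=(d>0)&(th<1.3)
W=Wd[ok];S=np.c_[(W[:,:2]-O)@X,(W[:,:2]-O)@Y]*1000;z=W[:,2]*1000
print("cam in tool",T[:3,3].round(3))
for lo,hi in((-60,-42),(-40,-28),(-28,-10),(-10,10),(10,28),(28,40),(42,60)):
    k=(S[:,1]>lo)&(S[:,1]<hi)
    print("wrist",lo,[(b,[int(v) for v in np.percentile(z[k&(S[:,0]>=b)&(S[:,0]<b+6)],[2,50,98])]) for b in range(-190,-80,6) if (k&(S[:,0]>=b)&(S[:,0]<b+6)).sum()>3])
E
```

```text
top -25 [(-190, [-6, 0, 2]), (-184, [-3, 0, 4]), (-178, [-2, 0, 4]), (-172, [-7, -1, 2]), (-166, [-3, 0, 3]), (-160, [-4, -2, 5]), (-154, [56, 65, 71]), (-148, [62, 68, 72]), (-142, [58, 65, 69]), (-136, [28, 34, 50]), (-130, [29, 32, 35]), (-124, [29, 33, 37]), (-118, [29, 34, 36]), (-112, [-2, 4, 33]), (-106, [-1, 39, 45]), (-100, [35, 42, 46]), (-94, [38, 40, 45]), (-88, [38, 41, 45]), (-82, [37, 41, 45])]
top 45 [(-190, [-4, 0, 5]), (-184, [-3, 0, 3]), (-178, [-5, 0, 5]), (-172, [-4, 0, 2]), (-166, [-7, -1, 2]), (-160, [-3, -1, 1]), (-154, [-3, -2, 49]), (-148, [61, 63, 64]), (-142, [32, 63, 66]), (-136, [32, 62, 65]), (-130, [29, 42, 65]), (-124, [27, 54, 61]), (-118, [31, 53, 59]), (-112, [-4, 32, 58]), (-106, [0, 43, 55]), (-100, [41, 46, 54]), (-94, [40, 45, 53]), (-88, [39, 46, 52]), (-82, [41, 45, 48])]
scene -25 [(-190, [-902, -1, 2]), (-184, [-903, -628, 2]), (-178, [-699, -358, 0]), (-172, [-901, -2, 3]), (-166, [-901, 0, 2]), (-160, [-1, 0, 3]), (-154, [-1, 62, 70]), (-148, [-1, 34, 70]), (-142, [-1, 6, 69]), (-130, [32, 35, 37]), (-124, [31, 34, 37]), (-118, [31, 34, 3
[... 1877 characters left out ...]
, [-1, 0, 94]), (-160, [-1, 0, 96]), (-154, [-1, 56, 86]), (-148, [-1, 33, 69]), (-142, [0, 20, 68]), (-136, [-1, 0, 64]), (-112, [32, 33, 34]), (-106, [32, 37, 40]), (-88, [-1, 0, 0]), (-82, [-1, 0, 0])]
wrist 28 [(-190, [-899, 0, 1]), (-184, [-900, 0, 0]), (-178, [-1, 103, 150]), (-172, [-499, 106, 150]), (-166, [-1, 104, 106]), (-160, [-1, 104, 112]), (-154, [0, 106, 115]), (-148, [-1, 0, 0]), (-142, [0, 14, 27])]
wrist 42 [(-190, [-899, 0, 1]), (-184, [-899, 0, 1]), (-178, [0, 127, 147]), (-172, [-536, 138, 149]), (-166, [0, 140, 149]), (-160, [-1, 113, 135]), (-154, [-1, 108, 128]), (-148, [-1, 0, 1]), (-142, [-1, 19, 33]), (-136, [-1, 0, 34]), (-100, [45, 51, 53]), (-94, [48, 51, 52])]
```

```bash
python3 - <<'E'
from st import *
t=camera("top");s=camera("scene");st()
def shift(a,b,r):
    y0,y1,x0,x1=r;A=cv2.cvtColor(a,cv2.COLOR_RGB2GRAY)[y0:y1,x0:x1].astype(np.float32);B=cv2.cvtColor(b,cv2.COLOR_RGB2GRAY)[y0:y1,x0:x1].astype(np.float32)
    w=np.eye(2,3,dtype=np.float32)
    cc,w=cv2.findTransformECC(A,B,w,cv2.MOTION_TRANSLATION,None,None,5);return w[:,2].round(3),round(cc,3)
t4,s4=np.load("t4.npz")["frame"],np.load("s4.npz")["frame"]
for n,a,b,rs in(("top",t4,t["frame"],{"dishL":(175,212,118,150),"dishM":(170,205,155,187),"dishR":(165,200,195,228),"deck edges":(155,225,110,240),"fixed rail":(160,235,102,112)}),("scene",s4,s["frame"],{"dishL":(262,305,145,192),"dishM":(225,265,175,215)})):
    for k,r in rs.items():
        try:print(n,k,shift(a,b,r))
        except Exception as e:print(n,k,"fail")
c=s["frame"][150:340,60:280];cv2.imwrite("pics/s6.png",cv2.resize(c[...,::-1],(694,600),interpolation=cv2.INTER_CUBIC))
E
```

```text
clk 21.9 tcp [0.3614 0.2582 0.0494] stand [-162.8   -1.    49.4] turn to go [ 0.003 -0.019  0.002] F [-19.5   2.3  -1.7] Fx stand -19.13 j [ 0.61  0.32 -0.41  0.86  0.01  0.5 ] w 0.0251
top dishL fail
top dishM fail
top dishR fail
top deck edges fail
top fixed rail fail
scene dishL fail
scene dishM fail
```

View pics/s6.png

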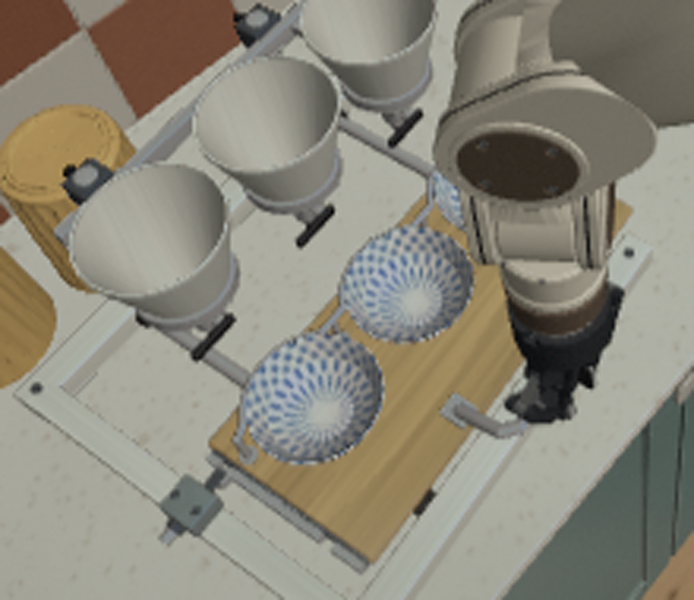

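```bash
cat > sh.py <<'E'
from st import *
def shifts():
    t=camera("top")["frame"];s=camera("scene")["frame"]
    t4,s4=np.load("t4.npz")["frame"],np.load("s4.npz")["frame"]
    for n,a,b,rs in(("top",t4,t,{"dishL":(175,212,118,150),"dishM":(170,205,155,187),"dishR":(165,200,195,228),"fixed":(140,260,60,108)}),("scene",s4,s,{"dishL":(256,300,135,182),"dishM":(222,260,168,208),"stripL":(300,332,125,178),"fixed":(150,230,60,130)})):
        for k,(y0,y1,x0,x1) in rs.items():
            A,B=[cv2.cvtColor(i,cv2.COLOR_RGB2GRAY)[y0:y1,x0:x1].astype(np.float32) for i in(a,b)]
            d,r=cv2.phaseCorrelate(A,B,cv2.createHanningWindow((x1-x0,y1-y0),cv2.CV_32F));print(n,k,np.round(d,2),round(r,2))
if __name__=="__main__":
    st();shifts()
    for n in("top","scene"):
        K=camera(n);E=K["extrinsics"];P=[E[:3,:3]@np.r_[O+d*X+.122*Y,.08]+E[:3,3] for d in(0,.01)];u=[K["camera_matrix"]@(p/p[2]) for p in P];print(n,"10mm =",(u[1]-u[0])[:2].round(2),"px")
E
python3 sh.py
```

```text
clk 21.9 tcp [0.3614 0.2582 0.0494] stand [-162.8   -1.    49.4] turn to go [ 0.003 -0.019  0.002] F [-19.5   2.3  -1.7] Fx stand -19.13 j [ 0.61  0.32 -0.41  0.86  0.01  0.5 ] w 0.0251
top dishL [-0.15 -0.13] 0.98
top dishM [ 0.04 -0.19] 1.02
top dishR [-0.03 -0.39] 1.07
top fixed [-0.    0.03] 1.0
scene dishL [-0.03  0.41] 0.88
scene dishM [-0.21 -0.08] 0.85
scene stripL [-0.17 -0.21] 1.05
scene fixed [-0.01 -0.03] 1.0
top 10mm = [-0.34 -3.04] px
scene 10mm = [-2.93 -1.97] px
```

Compared with before contact, the tray has moved only about 0.6 mm. It may be yawing against the roller on its left edge. I'll back off and push with shut fingers slightly higher, on the left half of the bar.

{"method": "send_rows", "body": {"steps": "-0.41 -0.004 -0.0005 0 0 0 0;-0.41 -0.005 -0.0005 0 0 0 0;-0.41 -0.005 -0.0005 0 0 0 0;-1 -0.001 0.011 0.003 0 0 0;-1 -0.0015 0.012 0.003 0 0 0"}}

```text
clock: 22.52
eef_pos: [0.356, 0.283, 0.0598]
tool_rot: [-0.054, 0.999, 0.001, 0.002]
ft_force: [-0.6, -0.1, -0.1]
grip_width: 0.0021
grasp_force: 0.0
```

```bash
python3 sh.py
```

```text
clk 22.52 tcp [0.356  0.283  0.0598] stand [-165.4   24.3   59.8] turn to go [-0.002  0.004  0.007] F [-0.6 -0.1 -0.1] Fx stand -0.56 j [ 0.67  0.31 -0.39  0.87 -0.    0.56] w 0.0021
top dishL [-0.06 -0.03] 1.0
top dishM [ 0.07 -0.06] 0.98
top dishR [-0.03 -0.14] 1.01
top fixed [-0. -0.] 1.0
scene dishL [0.03 0.51] 0.99
scene dishM [-0.02  0.02] 0.95
scene stripL [-0.11 -0.03] 1.08
scene fixed [ 0.01 -0.04] 1.0
top 10mm = [-0.34 -3.04] px
scene 10mm = [-2.93 -1.97] px
```

{"method": "send_rows", "body": {"steps": "-1 0 0 -0.006 0 0 0;-1 0.001 0.0001 0 0 0 0;-1 0.001 0.0001 0 0 0 0;-1 0.001 0.0001 0.0003 0 0 0;-1 0.001 0.0001 0.0003 0 0 0"}}

```text
clock: 23.13
eef_pos: [0.3578, 0.2818, 0.0531]
tool_rot: [-0.054, 0.999, 0.0, -0.001]
ft_force: [-3.1, 0.4, -2.6]
grip_width: 0.0001
grasp_force: 1.5
```

{"method": "send_rows", "body": {"steps": "-1 0.001 0.0001 0.0003 0 0 0;-1 0.001 0.0001 0.0003 0 0 0;-1 0 0 0 0 0 0;-1 0 0 0 0 0 0;-1 0 0 0 0 0 0"}}

```text
clock: 23.55
eef_pos: [0.3581, 0.2818, 0.0531]
tool_rot: [-0.055, 0.998, 0.0, -0.002]
ft_force: [-6.0, 1.2, -2.9]
grip_width: -0.0001
grasp_force: 2.8
```

```bash
python3 sh.py
```

```text
clk 23.55 tcp [0.3581 0.2818 0.0531] stand [-163.4   22.9   53.1] turn to go [ 0.    -0.004  0.004] F [-6.   1.2 -2.9] Fx stand -5.83 j [ 0.67  0.32 -0.39  0.86  0.    0.56] w -0.0001
top dishL [-0.1   0.02] 0.95
top dishM [ 0.2 -0. ] 1.01
top dishR [-0.07 -0.12] 1.01
top fixed [0.01 0.01] 1.0
scene dishL [0.02 0.5 ] 0.97
scene dishM [-0.08  0.03] 0.87
scene stripL [-0.28 -0.09] 1.08
scene fixed [-0.01  0.01] 1.0
top 10mm = [-0.34 -3.04] px
scene 10mm = [-2.93 -1.97] px
```

{"method": "send_rows", "body": {"steps": "-1 0.001 0.0001 0.0001 0 0 0;-1 0.001 0.0001 0.0001 0 0 0;-1 0.001 0.0001 0.0001 0 0 0;-1 0 0 0 0 0 0;-1 0 0 0 0 0 0"}}

```text
clock: 24.17
eef_pos: [0.3584, 0.2818, 0.053]
tool_rot: [-0.055, 0.998, 0.0, -0.005]
ft_force: [-11.4, 0.8, 2.1]
grip_width: 0.0001
grasp_force: 5.8
```

{"method": "send_rows", "body": {"steps": "-1 0.001 0.0001 0.0002 0 0 0;-1 0.001 0.0001 0.0002 0 0 0;-1 0 0 0 0 0 0;-1 0 0 0 0 0 0;-1 0 0 0 0 0 0"}}

```text
clock: 24.58
eef_pos: [0.3586, 0.2818, 0.0531]
tool_rot: [-0.056, 0.998, 0.0, -0.007]
ft_force: [-15.2, 1.5, 2.3]
grip_width: 0.0
grasp_force: 7.5
```

```bash
python3 sh.py
```

```text
clk 24.58 tcp [0.3586 0.2818 0.0531] stand [-163.    22.8   53.1] turn to go [ 0.001 -0.013  0.003] F [-15.2   1.5   2.3] Fx stand -14.94 j [ 0.66  0.33 -0.38  0.87  0.01  0.55] w 0.0
top dishL [ 0.02 -0.08] 0.98
top dishM [ 0.1  -0.05] 1.0
top dishR [ 0.   -0.31] 1.08
top fixed [0.01 0.02] 1.0
scene dishL [-0.06  0.38] 0.9
scene dishM [0.07 0.07] 0.87
scene stripL [-0.28 -0.08] 1.07
scene fixed [ 0.01 -0.03] 1.0
top 10mm = [-0.34 -3.04] px
scene 10mm = [-2.93 -1.97] px
```

```bash
cat > yaw.py <<'E'
from st import *
def g(f):return cv2.cvtColor(f,cv2.COLOR_RGB2GRAY).astype(np.float32)
def pts(f):
    return cv2.goodFeaturesToTrack(g(f).astype(np.uint8),400,.01,3)
def run(ref="top.npz",name="top"):
    pass
def flow(name,ref):
    a=np.load(ref)["frame"];c=camera(name);b=c["frame"]
    A,B=[cv2.cvtColor(i,cv2.COLOR_RGB2GRAY) for i in(a,b)]
    K=c["camera_matrix"];E=c["extrinsics"];W=cloud(dict(c))
    p=cv2.goodFeaturesToTrack(A,1500,.005,2)
    q,stt,err=cv2.calcOpticalFlowPyrLK(A,B,p,None,winSize=(11,11),maxLevel=1,criteria=(3,50,.001))
    p,q=p[:,0],q[:,0];ok=(stt[:,0]==1)&(err[:,0]<6)
    out=[]
    for u,v in zip(p[ok],q[ok]):
        w=W[int(round(u[1])),int(round(u[0]))]
        if np.isnan(w).any():continue
        s=np.r_[(w[:2]-O)@X,(w[:2]-O)@Y,w[2]]
        P=[E[:3,:3]@np.r_[w[:2]+d*X,w[2]]+E[:3,3] for d in(0,.01)]
        uu=[(K@(x/x[2]))[:2] for x in P];J=uu[1]-uu[0]
        out.append([*s*1000,((v-u)@J)/(J@J)*10])
    o=np.array(out);on=(o[:,2]>36)&(o[:,2]<95)&(o[:,0]>-104)&(o[:,0]<75)&(abs(o[:,1])<195)
    for lo in range(-200,200,50):
        k=on&(o[:,1]>lo)&(o[:,1]<=lo+50)
        if k.sum()>4:print(name,"tray y",lo,lo+50,"dx mm",np.median(o[k,3]).round(2),"+-",(o[k,3].std()/np.sqrt(k.sum())).round(2),k.sum())
if __name__=="__main__":
    flow("top","t4.npz");flow("scene","s4.npz")
E
python3 yaw.py
```

```text
top tray y -200 -150 dx mm 0.61 +- 0.04 30
top tray y -150 -100 dx mm 0.76 +- 0.05 23
top tray y -100 -50 dx mm 0.69 +- 0.03 33
top tray y -50 0 dx mm 0.47 +- 0.05 31
top tray y 0 50 dx mm 0.84 +- 0.04 34
top tray y 50 100 dx mm 0.86 +- 0.05 28
top tray y 100 150 dx mm 0.74 +- 0.04 33
top tray y 150 200 dx mm 0.82 +- 0.04 28
scene tray y -50 0 dx mm 0.86 +- 0.02 23
scene tray y 0 50 dx mm 0.81 +- 0.05 24
scene tray y 50 100 dx mm 0.74 +- 0.04 42
scene tray y 100 150 dx mm 0.81 +- 0.02 47
scene tray y 150 200 dx mm 0.77 +- 0.12 27
```

The tray slides straight with no yaw, but only by 0.8 mm at 15 N. I'll raise the force in steps and watch its travel.

{"method": "send_rows", "body": {"steps": "-1 0.001 0.0001 0.0004 0 0 0;-1 0.001 0.0001 0.0004 0 0 0;-1 0.001 0.0001 0.0004 0 0 0;-1 0 0 0 0 0 0;-1 0 0 0 0 0 0"}}

```text
clock: 25.3
eef_pos: [0.3588, 0.2817, 0.0532]
tool_rot: [-0.056, 0.998, 0.0, -0.01]
ft_force: [-19.6, 3.8, -0.1]
grip_width: 0.0
grasp_force: 9.7
```

```bash
python3 st.py; python3 yaw.py | grep -E "0 50|50 100"; python3 - <<'E'
from st import *
# what moved / anything above deck plane near tray's far edge in the first cloud
W=cloud(np.load("scene.npz")).reshape(-1,3);S=np.c_[(W[:,:2]-O)@X,(W[:,:2]-O)@Y]*1000;z=W[:,2]*1000
for y in range(-220,230,20):
    k=(abs(S[:,1]-y)<10);r=[]
    for b in range(60,130,10):
        m=k&(S[:,0]>=b)&(S[:,0]<b+10)&(z<95)
        r.append(int(np.percentile(z[m],95)) if m.sum()>2 else None)
    print(y,r)
E
```

```text
clk 25.3 tcp [0.3588 0.2817 0.0532] stand [-162.7   22.7   53.2] turn to go [ 0.001 -0.019  0.002] F [-19.6   3.8  -0.1] Fx stand -19.07 j [ 0.66  0.33 -0.38  0.88  0.01  0.55] w 0.0
top tray y 0 50 dx mm 1.05 +- 0.03 28
top tray y 50 100 dx mm 1.03 +- 0.05 24
scene tray y 0 50 dx mm 0.95 +- 0.06 15
scene tray y 50 100 dx mm 0.88 +- 0.03 40
-220 [1, None, 3, 3, 3, 4, 1]
-200 [None, None, None, 0, 3, 2, 3]
-180 [44, None, None, None, 0, 3, 2]
-160 [44, None, None, 3, None, 2, 3]
-140 [83, 43, None, 27, 26, 27, 26]
-120 [83, 44, None, 30, 26, 28, 27]
-100 [82, None, None, 2, 3, 1, 2]
-80 [43, 44, None, 2, 4, 3, 2]
-60 [44, 43, None, None, 2, 2, 2]
-40 [44, 43, None, 2, 0, 3, 2]
-20 [84, 44, None, 2, 2, 2, 3]
0 [84, 44, None, 5, 2, 2, 3]
20 [83, None, None, 3, 3, 2, 2]
40 [44, 43, None, 3, 3, 3, 3]
60 [45, 43, None, 4, 4, 2, 2]
80 [45, None, None, None, 3, 3, 3]
100 [66, 43, None, 3, 3, 4, 2]
120 [83, 44, None, 26, 30, 29, 27]
140 [83, 43, None, 30, 28, 27, 26]
160 [45, 43, None, 3, 4, 2, 3]
180 [44, 43, None, 3, 3, 2, 2]
200 [44, 43, 3, 3, 1, 3, 2]
220 [57, 35, 36, 34, 35, 35, 35]
```

{"method": "send_rows", "body": {"steps": "-1 0.001 0.0002 0.0003 0 0 0;-1 0.001 0.0002 0.0003 0 0 0;-1 0.001 0.0002 0.0003 0 0 0;-1 0 0 0 0 0 0;-1 0 0 0 0 0 0"}}

```text
clock: 25.82
eef_pos: [0.3591, 0.2817, 0.0532]
tool_rot: [-0.056, 0.998, -0.0, -0.012]
ft_force: [-24.8, 3.5, 0.3]
grip_width: 0.0001
grasp_force: 12.0
```

{"method": "send_rows", "body": {"steps": "-1 0.001 0.0002 0.0003 0 0 0;-1 0.001 0.0002 0.0003 0 0 0;-1 0.001 0.0002 0.0003 0 0 0;-1 0 0 0 0 0 0;-1 0 0 0 0 0 0"}}

```text
clock: 26.23
eef_pos: [0.3593, 0.2816, 0.0533]
tool_rot: [-0.057, 0.998, -0.001, -0.015]
ft_force: [-29.1, 3.8, 0.6]
grip_width: -0.0003
grasp_force: 14.4
```

```bash
python3 st.py; python3 yaw.py | grep -E "0 50|50 100"
```

```text
clk 26.23 tcp [0.3593 0.2816 0.0533] stand [-162.3   22.5   53.3] turn to go [ 0.003 -0.03   0.   ] F [-29.1   3.8   0.6] Fx stand -28.46 j [ 0.65  0.34 -0.37  0.89  0.02  0.54] w -0.0003
top tray y 0 50 dx mm 1.34 +- 0.07 27
top tray y 50 100 dx mm 1.27 +- 0.05 23
scene tray y 0 50 dx mm 1.34 +- 0.06 12
scene tray y 50 100 dx mm 1.16 +- 0.08 23
```

{"method": "send_rows", "body": {"steps": "-1 0.001 0.0002 0.0003 0 0 0;-1 0.001 0.0002 0.0003 0 0 0;-1 0.001 0.0002 0.0003 0 0 0;-1 0 0 0 0 0 0;-1 0 0 0 0 0 0"}}

```text
clock: 26.75
eef_pos: [0.3595, 0.2816, 0.0534]
tool_rot: [-0.057, 0.998, -0.001, -0.018]
ft_force: [-34.6, 4.9, -0.1]
grip_width: -0.0002
grasp_force: 16.8
```

```bash
python3 st.py; python3 yaw.py; python3 - <<'E'
from h import *
# local change between loaded and unloaded around roller block (scene): what moves
a=np.load("s4.npz")["frame"];c=camera("scene");b=c["frame"]
z=np.hstack([i[285:345,95:185,::-1] for i in(a,b)])
cv2.imwrite("pics/roll.png",cv2.resize(z,(792,264),interpolation=cv2.INTER_CUBIC))
E
```

```text
clk 26.75 tcp [0.3595 0.2816 0.0534] stand [-162.    22.5   53.4] turn to go [ 0.004 -0.036 -0.001] F [-34.6   4.9  -0.1] Fx stand -33.78 j [ 0.65  0.34 -0.36  0.9   0.02  0.54] w -0.0002
top tray y -200 -150 dx mm 1.39 +- 0.09 20
top tray y -150 -100 dx mm 1.64 +- 0.08 16
top tray y -100 -50 dx mm 1.32 +- 0.06 23
top tray y -50 0 dx mm 1.49 +- 0.08 17
top tray y 0 50 dx mm 1.48 +- 0.08 20
top tray y 50 100 dx mm 1.44 +- 0.06 19
top tray y 100 150 dx mm 1.57 +- 0.07 19
top tray y 150 200 dx mm 1.38 +- 0.05 14
scene tray y 0 50 dx mm 1.5 +- 0.1 9
scene tray y 50 100 dx mm 1.37 +- 0.04 12
scene tray y 100 150 dx mm 1.62 +- 0.06 12
scene tray y 150 200 dx mm 1.35 +- 0.1 21
```

View pics/roll.png

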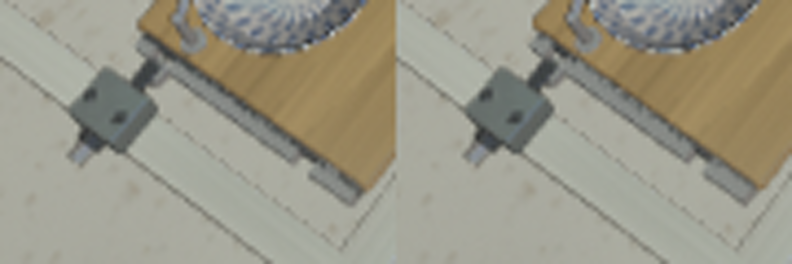

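{"method": "send_rows", "body": {"steps": "-1 0.001 0.0002 0.0003 0 0 0;-1 0.001 0.0002 0.0003 0 0 0;-1 0.001 0.0002 0.0003 0 0 0;-1 0 0 0 0 0 0;-1 0 0 0 0 0 0"}}

```text
clock: 27.32
eef_pos: [0.3598, 0.2816, 0.0535]
tool_rot: [-0.058, 0.998, -0.001, -0.021]
ft_force: [-40.2, 4.7, 0.6]
grip_width: -0.0002
grasp_force: 19.2
```

```bash
python3 st.py
```

```text
clk 27.32 tcp [0.3598 0.2816 0.0535] stand [-161.8   22.5   53.5] turn to go [ 0.005 -0.042 -0.001] F [-40.2   4.7   0.6] Fx stand -39.4 j [ 0.65  0.35 -0.36  0.91  0.02  0.53] w -0.0002
```

{"method": "send_rows", "body": {"steps": "-1 0 -0.002 0 0 0 0;-1 0 -0.002 0 0 0 0;-1 0 -0.002 0 0 0 0;-1 0 0 0 0 0 0;-1 0 0 0 0 0 0"}}

```text
clock: 27.73
eef_pos: [0.3598, 0.2813, 0.0536]
tool_rot: [-0.059, 0.998, 0.005, -0.021]
ft_force: [-40.0, 20.0, -7.8]
grip_width: 0.0003
grasp_force: 18.8
```

{"method": "send_rows", "body": {"steps": "-1 0 0.004 0 0 0 0;-1 0 0.004 0 0 0 0;-1 0 0.004 0 0 0 0;-1 0 0 0 0 0 0;-1 0 0 0 0 0 0"}}

```text
clock: 28.15
eef_pos: [0.3596, 0.2819, 0.0533]
tool_rot: [-0.056, 0.998, -0.008, -0.021]
ft_force: [-38.0, -9.7, 8.7]
grip_width: -0.0003
grasp_force: 19.5
```

```bash
python3 st.py; python3 yaw.py|grep "0 50"
```

```text
clk 28.15 tcp [0.3596 0.2819 0.0533] stand [-161.9   22.8   53.3] turn to go [ 0.018 -0.041  0.001] F [-38.   -9.7   8.7] Fx stand -38.83 j [ 0.66  0.35 -0.35  0.91  0.01  0.54] w -0.0003
top tray y 0 50 dx mm 1.69 +- 0.09 21
scene tray y 0 50 dx mm 1.76 +- 0.12 9
```

{"method": "send_rows", "body": {"steps": "-1 0.001 -0.002 0.0002 0 0 0;-1 0.001 -0.002 0.0002 0 0 0;-1 0.001 -0.001 0.0003 0 0 0;-1 0.001 0.0002 0.0003 0 0 0;-1 0.001 0.0002 0.0003 0 0 0"}}

```text
clock: 28.67
eef_pos: [0.3686, 0.2824, 0.0547]
tool_rot: [-0.057, 0.998, -0.003, -0.016]
ft_force: [-4.5, -0.5, -4.3]
grip_width: 0.0001
grasp_force: 2.1
```

```bash
python3 st.py; python3 yaw.py|grep "0 50"
```

```text
clk 28.67 tcp [0.3686 0.2824 0.0547] stand [-152.9   22.2   54.7] turn to go [ 0.008 -0.032 -0.   ] F [-4.5 -0.5 -4.3] Fx stand -4.51 j [ 0.65  0.35 -0.34  0.91  0.01  0.53] w 0.0001
top tray y 0 50 dx mm 10.71 +- 0.05 17
```

The roller popped out and the tray is moving. I'll let it settle and check the dishes against the wire.

{"method": "send_rows", "body": {"steps": "-1 0 0 0 0 0 0;-1 0 0 0 0 0 0;-1 0 0 0 0 0 0;-1 0 0 0 0 0 0;-1 0 0 0 0 0 0"}}

```text
clock: 29.18
eef_pos: [0.3855, 0.2868, 0.0611]
tool_rot: [-0.054, 0.999, 0.001, 0.0]
ft_force: [-4.5, -0.8, -2.2]
grip_width: -0.0003
grasp_force: 2.1
```

```bash
cat > chk.py <<'E'
from st import *
def chk():
    st()
    for n in("top","scene"):
        c=camera(n);W=cloud(c).reshape(-1,3);S=np.c_[(W[:,:2]-O)@X,(W[:,:2]-O)@Y]*1000;z=W[:,2]*1000
        hsv=cv2.cvtColor(c["frame"],cv2.COLOR_RGB2HSV).reshape(-1,3).astype(int)
        wood=(hsv[:,0]>8)&(hsv[:,0]<24)&(hsv[:,1]>70)&(z>35)&(z<50)
        e=[]
        for y in range(-180,185,8):
            k=wood&(abs(S[:,1]-y)<4)&(S[:,0]>-120)&(S[:,0]<60)
            if k.sum()>5:e.append(np.percentile(S[k,0],1))
        r=[]
        for i in(1,0,-1):
            k=(z>72)&(z<95)&(abs(S[:,1]-122*i)<15);q=S[k]
            k0=q[:,0]<np.median(e)+92;q=q[k0&(q[:,0]>np.median(e)+25)]
            fx=q[:,0]+np.sqrt(55.5**2-(q[:,1]-122*i)**2)
            r.append((round(float(np.percentile(fx,5)),1),len(fx)) if len(fx)>4 else None)
        print(n,"front edge",np.median(e).round(1),"dish centre x L,M,R",r)
chk()
E
python3 chk.py
```

```text
clk 29.18 tcp [0.3855 0.2868 0.0611] stand [-135.6   24.7   61.1] turn to go [-0.001  0.     0.006] F [-4.5 -0.8 -2.2] Fx stand -4.59 j [ 0.64  0.35 -0.32  0.9   0.    0.53] w -0.0003
top front edge -73.8 dish centre x L,M,R [(31.4, 20), (30.7, 19), (31.4, 20)]
scene front edge -77.4 dish centre x L,M,R [(30.3, 16), (30.1, 12), None]
```

{"method": "send_rows", "body": {"steps": "-1 0 0 -0.002 0 0 0;-1 0 0 -0.002 0 0 0;-1 0 0 -0.002 0 0 0;-1 0 0 -0.002 0 0 0;-1 0.001 0 -0.001 0 0 0"}}

```text
clock: 29.7
eef_pos: [0.3876, 0.2879, 0.0529]
tool_rot: [-0.054, 0.999, 0.002, 0.002]
ft_force: [-4.6, -0.0, 4.1]
grip_width: 0.0002
grasp_force: 2.6
```

{"method": "send_rows", "body": {"steps": "-1 0.002 0.0002 0 0 0 0;-1 0.003 0.0003 0 0 0 0;-1 0.0035 0.0004 0 0 0 0;-1 0.0035 0.0004 0 0 0 0;-1 0.0035 0.0004 0 0 0 0"}}

```text
clock: 30.12
eef_pos: [0.4026, 0.2894, 0.0526]
tool_rot: [-0.054, 0.999, 0.001, 0.001]
ft_force: [-6.1, 0.9, 3.9]
grip_width: -0.0
grasp_force: 2.9
```

{"method": "send_rows", "body": {"steps": "-1 0.0035 0.0004 0 0 0 0;-1 0.0035 0.0004 0 0 0 0;-1 0.0035 0.0004 0 0 0 0;-1 0.0035 0.0004 0 0 0 0;-1 0.0035 0.0004 0 0 0 0"}}

```text
clock: 30.53
eef_pos: [0.4201, 0.2914, 0.0526]
tool_rot: [-0.054, 0.999, 0.001, 0.001]
ft_force: [-6.3, 0.5, 4.1]
grip_width: 0.0003
grasp_force: 2.9
```

```bash
python3 st.py
```

```text
clk 30.53 tcp [0.4201 0.2914 0.0526] stand [-100.7   25.4   52.6] turn to go [-0.003  0.001  0.005] F [-6.3  0.5  4.1] Fx stand -6.24 j [ 0.61  0.41 -0.25  0.9   0.    0.5 ] w 0.0003
```

{"method": "send_rows", "body": {"steps": "-1 0.0035 0.0004 0 0 0 0;-1 0.0035 0.0004 0 0 0 0;-1 0.0035 0.0004 0 0 0 0;-1 0.0035 0.0004 0 0 0 0;-1 0.0035 0.0004 0 0 0 0"}}

```text
clock: 30.95
eef_pos: [0.4376, 0.2935, 0.0526]
tool_rot: [-0.054, 0.999, 0.001, 0.001]
ft_force: [-5.9, 1.0, 4.6]
grip_width: -0.0002
grasp_force: 2.9
```

{"method": "send_rows", "body": {"steps": "-1 0.0035 0.0004 0 0 0 0;-1 0.0035 0.0004 0 0 0 0;-1 0.0035 0.0004 0 0 0 0;-1 0.0035 0.0004 0 0 0 0;-1 0.003 0.0003 0 0 0 0"}}

```text
clock: 31.37
eef_pos: [0.4547, 0.2954, 0.0526]
tool_rot: [-0.054, 0.999, 0.001, 0.001]
ft_force: [-6.0, 1.0, 3.7]
grip_width: -0.0001
grasp_force: 2.9
```

{"method": "send_rows", "body": {"steps": "-1 0.0025 0.0003 0 0 0 0;-1 0.0015 0.0002 0 0 0 0;-1 0.0015 0.0002 0 0 0 0;-1 0.001 0.0001 0 0 0 0;-1 0 0 0 0 0 0"}}

```text
clock: 31.78
eef_pos: [0.4624, 0.2962, 0.0526]
tool_rot: [-0.054, 0.999, 0.001, 0.002]
ft_force: [-1.6, -0.3, 0.8]
grip_width: 0.0004
grasp_force: 0.6
```

```bash
python3 chk.py
```

```text
clk 31.78 tcp [0.4624 0.2962 0.0526] stand [-58.2  25.3  52.6] turn to go [-0.003  0.004  0.005] F [-1.6 -0.3  0.8] Fx stand -1.59 j [ 0.57  0.47 -0.15  0.94 -0.    0.46] w 0.0004
top front edge 4.9 dish centre x L,M,R [(110.5, 19), (109.5, 23), (109.4, 19)]
scene front edge 1.2 dish centre x L,M,R [(109.3, 12), (110.0, 6), None]
```

{"method": "send_rows", "body": {"steps": "-1 0.001 0.0001 0 0 0 0;-1 0.001 0.0001 0 0 0 0;-1 0 0 0 0 0 0;-1 0 0 0 0 0 0;-1 0 0 0 0 0 0"}}

```text
clock: 32.3
eef_pos: [0.4631, 0.2957, 0.0519]
tool_rot: [-0.054, 0.999, 0.0, 0.001]
ft_force: [0.4, 0.2, -0.1]
grip_width: 0.0002
grasp_force: 0.0
```

```bash
python3 chk.py
```

```text
clk 32.3 tcp [0.4631 0.2957 0.0519] stand [-57.5  24.7  51.9] turn to go [-0.001  0.002  0.005] F [ 0.4  0.2 -0.1] Fx stand 0.43 j [ 0.57  0.48 -0.15  0.94 -0.    0.46] w 0.0002
top front edge 5.6 dish centre x L,M,R [(110.7, 21), (110.9, 17), (110.2, 18)]
scene front edge 1.8 dish centre x L,M,R [(109.9, 11), (109.7, 8), None]
```

{"method": "send_rows", "body": {"steps": "-1 0.001 0.0001 0 0 0 0;-1 0.001 0.0001 0 0 0 0;-1 0 0 0 0 0 0;-1 0 0 0 0 0 0;-1 0 0 0 0 0 0"}}

```text
clock: 32.82
eef_pos: [0.4649, 0.296, 0.0519]
tool_rot: [-0.054, 0.999, 0.001, 0.001]
ft_force: [0.3, 0.2, 0.1]
grip_width: 0.0004
grasp_force: 0.0
```

```bash
python3 chk.py; python3 - <<'E'
from st import *
# wire/dish/deck geometry before vs now, same code on t4/s4 and now
def prof(c,n,t):
    W=cloud(c).reshape(-1,3);S=np.c_[(W[:,:2]-O)@X,(W[:,:2]-O)@Y]*1000;z=W[:,2]*1000
    hsv=cv2.cvtColor(c["frame"],cv2.COLOR_RGB2HSV).reshape(-1,3).astype(int)
    wood=(hsv[:,0]>8)&(hsv[:,0]<24)&(hsv[:,1]>70)&(z>35)&(z<50)
    e=[];
    for y in list(range(-175,-70,8))+list(range(75,180,8)):
        k=wood&(abs(S[:,1]-y)<4)&(S[:,0]>-120)&(S[:,0]<60)
        if k.sum()>5:e.append(S[k,0].min())
    r=[]
    for i in(1,0,-1):
        k=(z>76)&(z<92)&(abs(S[:,1]-122*i)<30)&(S[:,0]<np.median(e)+85)&(S[:,0]>np.median(e)+25);q=S[k]
        if len(q)<8:r.append(None);continue
        # trim to rim: circle with fixed radius
        from scipy.optimize import least_squares
        s=least_squares(lambda p:np.hypot(q[:,0]-p[0],q[:,1]-p[1])-53.8,[np.median(e)+105,122*i],loss="soft_l1",f_scale=1.5).x;r.append(s.round(1).tolist()+[len(q)])
    print(n,t,"edge",np.median(e).round(1),len(e),"dish",r)
for n,f in(("top","t4"),("scene","s4")):
    prof(dict(np.load(f+".npz")),n,"before");prof(camera(n),n,"now")
E
```

```text
clk 32.82 tcp [0.4649 0.296  0.0519] stand [-55.7  24.8  51.9] turn to go [-0.001  0.002  0.005] F [0.3 0.2 0.1] Fx stand 0.31 j [ 0.57  0.48 -0.14  0.95  0.    0.46] w 0.0004
top front edge 9.3 dish centre x L,M,R [(113.7, 23), (115.4, 18), (114.0, 21)]
scene front edge 5.5 dish centre x L,M,R [(113.9, 13), (113.8, 6), None]
top before edge -101.7 28 dish [[5.1, 121.2, 31], [5.2, -0.5, 35], [4.8, -124.1, 33]]
top now edge 10.9 28 dish [[114.9, 121.6, 33], [114.7, -0.6, 28], [114.5, -123.4, 28]]
scene before edge -104.9 18 dish [[4.1, 123.2, 37], [3.7, 3.3, 27], None]
scene now edge 5.0 26 dish [[113.5, 123.0, 23], [113.7, 1.6, 13], None]
```

The tray sits 110 mm on, in the second notch. The dishes kept their row, and the finger is clear of the bar. I'll retreat.

{"method": "send_rows", "body": {"steps": "-1 -0.015 -0.0017 0 0 0 0;-1 -0.02 -0.0023 0 0 0 0;-1 -0.02 -0.0023 0.02 0 0 0;-1 -0.01 -0.001 0.03 0 0 0;-1 0 0 0.03 0 0 0"}}

```text
clock: 33.43
eef_pos: [0.3961, 0.2873, 0.1315]
tool_rot: [-0.055, 0.998, -0.001, -0.002]
ft_force: [-0.4, 0.3, 0.6]
grip_width: 0.0001
grasp_force: 0.0
```

{"method": "send_rows", "body": {"steps": "-1 0 0 0 0 0 0;-1 0 0 0 0 0 0;-1 0 0 0 0 0 0;-1 0 0 0 0 0 0;-1 0 0 0 0 0 0"}}

```text
clock: 33.85
eef_pos: [0.399, 0.288, 0.1305]
tool_rot: [-0.054, 0.999, -0.0, -0.001]
ft_force: [0.5, -0.1, 0.0]
grip_width: 0.0
grasp_force: 0.0
```

```bash
python3 chk.py && python3 -c "
from workcell import *
print(job_done())"
```

```text
clk 33.85 tcp [0.399  0.288  0.1305] stand [-122.1   24.4  130.5] turn to go [ 0.001 -0.001  0.005] F [ 0.5 -0.1  0. ] Fx stand 0.49 j [ 0.63  0.3  -0.2   1.08  0.    0.52] w 0.0
top front edge 8.5 dish centre x L,M,R [(114.0, 21), (114.9, 17), (113.6, 17)]
scene front edge 5.4 dish centre x L,M,R [(113.9, 13), (113.2, 9), None]
the job is handed in; nothing more can be done
None
```

The job is handed in at 33.9 s: all three dishes measured home in their scallops, the tray about 110 mm on at the second notch, the arm clear and the canister and packet not touched; the roller took about 40 N through the fingertips to leave the first notch, not the stated 8 N, and no verdict came back.

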